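# Rinse a steel tumbler: seat it, flip the catch, hold the lever

## Robot

A 6-joint arm with a two-finger parallel gripper is mounted at the origin on the work surface. World frame = base frame: x ahead of the robot, y to its left, z up, the work surface at z = 0. Lengths are in mm, angles in rad, forces in N, time in s.
With the tool pointing down it reaches from about 325 to 850 mm from the base axis. Payload 4.4 kg.
Tool frame: the origin (TCP) lies at the very end of the fingers, on their centre line; the grasp point (between the pads) lies 19 mm behind it; z points along the fingers, x is the direction in which the jaws open and shut, and the axes are right-handed (so a half turn about z gives the same grasp; the last joint's range is limited). The gripper opens to 94 mm and grips with 3 to 60 N. Pads are 16 mm wide; open, the fingers measure 119 mm over their backs; the gripper's body (75 mm by 177 mm) begins 78 mm behind the grasp point.
Start: joints at [-1.27, 0.207, 1.542, -0, 1.393, -0.15], TCP at [251.025, -517.314, 205.447] pointing down, gripper open.
Joint ranges: [-2.73, 2.73], [-0.86, 2.22], [0.23, 2.46], [-1.11, 4.25], [0.08, 2.63], [-2.82, 2.82]. Speed limits (rad/s): [2.79, 2.79, 3.14, 3.14, 3.14, 3.14].

## Interface

Orientations are given as a unit quaternion [x, y, z, w].
In Python, from bench import manip, viewer gives the robot as it stands.
- The arm moves only by the shell command python3 -m crank 'ROWS'. ROWS is JSON, a list of rows, each an object of numbers: "tx", "ty", "tz": the shift along the tool's x, y, z each as a share of 80 mm, from -1 to 1; "rx", "ry", "rz": the turn, a rotation vector about the tool's x, y, z each as a share of 0.5 rad, from -1 to 1; "claw": the closure, from 0 (fully open) to 1 (shut). In form: [{"tx": .., "ty": .., "tz": .., "rx": .., "ry": .., "rz": .., "claw": ..}, ...]. A call has 1 to 12 rows; each row is the pose to reach, as a shift and turn from the pose measured when the call began, along the tool's axes at that moment; what a row does not reach only later rows make up. A row lasts 1/8 s, in which the tool goes at most 62.5 mm and 10.7 degrees, less where a joint would pass 70% of its speed; a pose out of reach is approached as far as the arm can. A call with a number of a shift or a turn outside -1 to 1 is refused whole. A call with a gripper value outside its range is refused whole. The fingers move at their own pace and stop on an object; the grip force is fixed at half the most. Time passes only in rows, so rows that repeat a pose let the fingers close. It gives the time, the measured TCP pose, the force and the opening at its end, in the units of the state.
- manip.get_obs(): the state, without advancing time (a new reading comes with each control period).
- viewer.capture(name): name is "scene" or "top" or "wrist"; returns a dict with "pixels" (400x640x3 uint8, blue, green, red), "range_z" (400x640 float32, mm along the optical axis (not along the pixel's ray), 0 where there is no reading), "mtx" (3x3 intrinsics, pixels), "k1" (the pictures are not rectified: a ray, as slopes to the right and down, at radius r is drawn at 1 + k1 r^2 times it, then the intrinsics apply), "R" (3x3) and "t" (3): a world point X has camera coordinates R X + t. Camera axes: x right, y down, z forward; pixel columns grow to the right and rows downward; lengths in mm; the calibration is good to about 2 mm. A picture is of the moment at which its call begins.
- manip.finish_job(): hands the job in, once; it reports no verdict.
The state is a dict: "time": time; "qpos": joint angles; "qvel": joint speeds; "effort": joint torques, N m; "tool_pos": TCP position; "tcp_rot": TCP orientation; "wrist_force": force on the tool from outside, world axes, zero at the start; "ft_torque": the same for the moment, N m; "gripper_width": finger opening in mm.
Only numpy, scipy, OpenCV 4.12 (cv2) and the standard library are available. Lean on these libraries where they do the work, as an engineer would, in place of code of your own. Each camera call takes 0.05 s, during which the arm holds its last target.

## Task

Set the steel tumbler, mouth down as it stands, squarely on the small raised rest of the rinser and let go of it; then flip the lever's safety catch right over, past upright, and only after that pull the lever towards the robot, all the way to its stop. Finish while still holding the lever there (it springs back if let go), with the tumbler still on its rest, and leave the bowl, the tiffin carrier and the brush alone.

Things in the scene. Friction and masses are not known exactly. Their poses are not given: they have to be found in the camera images.
- tumbler_mid (a point): Plain stainless steel drinking tumbler, loose, standing MOUTH DOWN (closed flat end up) on the slab, either left or right of the rinser: 90 mm high, outer diameter 56 mm at the mouth (below) narrowing to 52 mm at the closed end (above), wall 2 mm, about 0.11 kg. This point is its centre, half-way up (45 mm above its lower rim); z is up along its axis.
- rinser: Tumbler rinser bolted to the slab; its place and yaw differ between runs. Origin: centre of the underside of its base plate (150 mm in x, 325 in y, 12 thick). x points away from the robot, y left, z up. At x -10, y +110 mm stands the rest on a thin post; on the right the grey valve housing (x -20 to 35, y -148 to -52 mm, top 100 mm above the slab) with lever and catch.
- rest_top (a point): Centre of the upper face of the rest: a level steel disc, 64 mm in diameter, 6 mm thick, on a thin post; this face is 76 mm above the slab. A tapered brass nozzle, 14 mm in diameter at its foot, stands 18 mm up from its middle and goes inside the tumbler's mouth. Seated, the tumbler's centre is 45 mm above this point. Axes as the rinser's.
- lever (a joint): Lever angle, rad: 0 at rest (leaning 0.3 rad away from the robot, to the rinser's +x), growing as its top is pulled towards the robot (the rinser's -x), stop at 0.65. A spring returns it to 0: about 4 N at the crossbar at rest, 9 N at the stop. The closed catch blocks it after about 0.05 rad (0.15 if forced).
- lever_grip (a point): Centre of the lever's black crossbar: round, 20 mm in diameter, 80 mm long along the rinser's y, on top of a flat steel stem 6 mm thick (x), 16 mm wide (y). About 194 mm above the slab; moves with the lever on a circle of 140 mm radius about lever_hinge. Free all round; it can be pinched from above, fingers before and behind it.
- lever_hinge (a point): Point on the lever's hinge axis, which runs along the rinser's y, 60 mm above the slab, inside the housing. Axes as the rinser's.
- catch (a joint): Safety catch angle, rad: near 0 (up to 0.2) closed, its flat bar lying across in front of the lever's stem; grows as its free (left) end is lifted and swung over to the right, 1.57 is upright, stop at 2.2. It has a light friction hinge (about 1.2 N at the pin) and stays where it is left.
- catch_pin (a point): Point to grip on the catch's pin: a round steel pin 12 mm in diameter along the rinser's x, sticking out from the free end of the catch bar towards the robot, ending 16 mm past this point. Closed, it is 115 mm above the slab (base plate below, housing 25 mm behind). It moves on a circle of 70 mm radius about catch_hinge and can turn between fingers pinching it from left and right.
- catch_hinge (a point): Point on the catch's hinge axis, which runs along the rinser's x, 115 mm above the slab, 70 mm to the right (rinser's -y) of the pin when closed and 52 mm further along the rinser's +x than catch_pin. Axes as the rinser's.
- bowl: Bystander: small shallow steel bowl standing mouth down, 92 mm in diameter, 36 mm high, on the other side of the rinser from the tumbler (it and the tumbler may swap places). Origin at the centre of its underside. Not to be moved.
- tiffin: Bystander: three-tier stainless steel tiffin carrier, 130 mm in diameter, 230 mm high with its bail handle, standing far left. Origin at the centre of its underside. Not to be moved.
- brush: Bystander: plastic scrubbing brush, 150 x 50 mm, 68 mm high with its bow handle, lying bristles down far right. Origin at the centre of its underside. Not to be moved.
Mind the look-alikes: they are no part of the job. What is shaped like the part that bears tumbler_mid but pink or purple is not meant.

How it is judged (in metres and radians):
On the way, in this order (a step that is already met when the one before it is completed fails the run):
1. the tumbler stands mouth down on the rest, let go (horizontal distance between tumbler_mid and rest_top below 0.012 m and z of tumbler_mid in the frame of rest_top between 0.04 and 0.05 m and angle between tumbler_mid's own z axis and vertical below 0.12 rad and contact force between each of the arm, the fingers and tumbler below 0.2 N and value of joint catch below 0.8 rad), for 0.2 s.
2. the catch is flipped over past upright, the lever still at rest (value of joint catch above 1.65 rad and value of joint lever below 0.2 rad), for 0.2 s.
3. the lever is pulled to its stop (value of joint lever above 0.55 rad), for 0.2 s.
At the end, for the whole second after the job is handed in: Fingers hold the lever (over 2 N) beyond 0.55 of its 0.65 rad through the last second; catch beyond 1.6 rad; tumbler mouth down at rest on the rest, axis within 12 mm of its centre, its centre 40 to 50 mm above the rest's face, tilt under 0.12 rad, not touched by the robot (value of joint lever above 0.55 rad and contact force between the fingers and lever above 2 N and value of joint catch above 1.6 rad and horizontal distance between tumbler_mid and rest_top below 0.012 m and z of tumbler_mid in the frame of rest_top between 0.04 and 0.05 m and angle between tumbler_mid's own z axis and vertical below 0.12 rad and contact force between each of the arm, the fingers and tumbler below 0.2 N and linear speed of tumbler below 0.02 m/s); the arm keeps its last pose, push and grip.
It fails at once if the lever is forced past its closed catch (value of joint lever above 0.25 rad and value of joint catch below 1 rad).
It fails at once if the bowl is moved by more than 25 mm or tipped (distance of bowl from where it was at the start of the episode above 0.025 m or angle between bowl's own z axis and vertical above 0.3 rad).
It fails at once if the tiffin is moved by more than 25 mm or tipped (distance of tiffin from where it was at the start of the episode above 0.025 m or angle between tiffin's own z axis and vertical above 0.3 rad).
It fails at once if the brush is moved by more than 25 mm or tipped (distance of brush from where it was at the start of the episode above 0.025 m or angle between brush's own z axis and vertical above 0.3 rad).
It also fails if it takes over 72 s, if anything falls off the work surface, if the arm or the gripper's body presses on something with over 40 N, if the wrist force passes 120 N, or if a joint passes its speed limit or range.

## Working session

There is one attempt and no reset: what is moved stays moved. The work goes in short steps, Python scripts to look and compute and a shell command to move; the robot and the scene stay as the last step left them, time stands still between calls to the robot, and variables do not carry over. Pictures are saved under pics/ and viewed, and the job is handed in when it is done.

```bash
mkdir -p pics; ls; cat > h.py <<'E'
import numpy as np, cv2
from bench import manip, viewer
def cap(n,f):
    c=viewer.capture(n); cv2.imwrite('pics/'+f,c['pixels']); np.savez('pics/'+f+'.npz',**{k:np.asarray(v) for k,v in c.items()}); return c
def load(f): return dict(np.load('pics/'+f+'.npz'))
def pt(c,u,v,z=None,plane=None):
    K=c['mtx'];k1=float(c['k1']); d=np.array([(u-K[0,2])/K[0,0],(v-K[1,2])/K[1,1]]); s=d.copy()
    for _ in range(30): s=d/(1+k1*(s@s))
    r=np.array([s[0],s[1],1.]); R=c['R'];t=c['t']
    if plane is not None:
        o=-R.T@t; w=R.T@r; return o+w*(plane-o[2])/w[2]
    z=c['range_z'][int(round(v)),int(round(u))] if z is None else z
    return R.T@(r*z-t)
def proj(c,X):
    p=c['R']@np.asarray(X,float)+c['t']; s=p[:2]/p[2]; s=s*(1+float(c['k1'])*(s@s)); return c['mtx'][:2,:2]@s+c['mtx'][:2,2]
E
python3 - <<'E'
from h import *
for n in ['scene','top','wrist']:
    c=cap(n,n+'0.png'); print(n,c['mtx'].tolist(),c['k1'],np.round(-c['R'].T@c['t']),np.round(c['R'],2).tolist())
print(manip.get_obs())
E
```

```text
pics
scene [[411.5179107393358, 0.0, 325.90885751934275], [0.0, 411.5179107393358, 201.42719903339852], [0.0, 0.0, 1.0]] -0.03970858480367495 [ 869. -657.  971.] [[0.87, 0.49, -0.01], [0.36, -0.65, -0.67], [-0.33, 0.58, -0.74]]
top [[496.96233565955447, 0.0, 324.257369604472], [0.0, 496.96233565955447, 198.09266438457234], [0.0, 0.0, 1.0]] -0.15700023914966763 [ 341.    8. 1667.] [[-0.02, -1.0, -0.0], [-0.99, 0.02, -0.11], [0.11, -0.0, -0.99]]
wrist [[343.52683294361606, 0.0, 320.63195769223097], [0.0, 343.52683294361606, 197.5102162314938], [0.0, 0.0, 1.0]] -0.06569108690041187 [ 315. -486.  385.] [[0.44, -0.9, -0.0], [-0.87, -0.42, 0.24], [-0.22, -0.11, -0.97]]
{'time': 0.15, 'qpos': array([-1.26952289e+00,  2.07268379e-01,  1.54259643e+00, -4.32016418e-05,
        1.39352168e+00, -1.50494456e-01]), 'qvel': array([-3.21048940e-04,  9.19058017e-05, -6.56064278e-03, -1.30606284e-03,
       -1.26194944e-03,  7.10532225e-04]), 'effort': array([ 1.50944720e-04, -3.71315753e+01, -2.81811583e+01,  6.98973401e-02,
        3.27335845e-02, -1.00365276e-04]), 'tool_pos': array([ 250.81171456, -516.71946499,  204.54643352]), 'tcp_rot': array([ 8.47514742e-01, -5.30771096e-01, -6.94040400e-04, -5.68525263e-04]), 'wrist_force': array([-0.36146882,  0.33993929,  0.18688417]), 'ft_torque': array([ 0.00532507, -0.05754145,  0.03476088]), 'gripper_width': 93.95985371666062}
```

View pics/scene0.png

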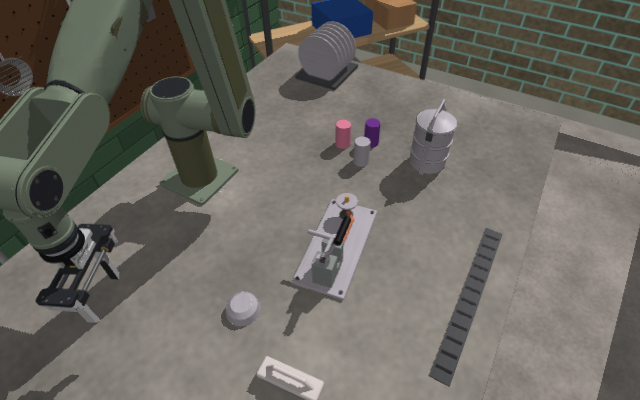

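View pics/top0.png

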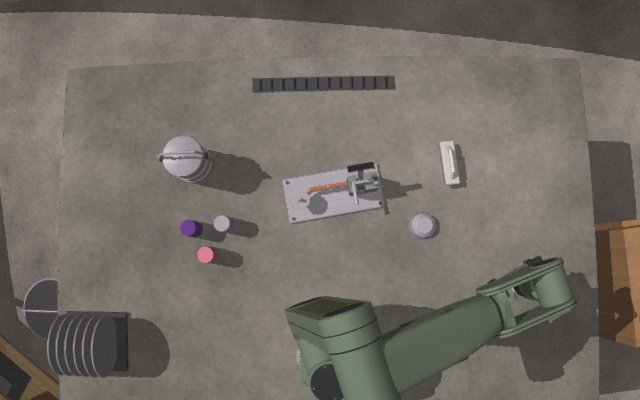

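View pics/wrist0.png

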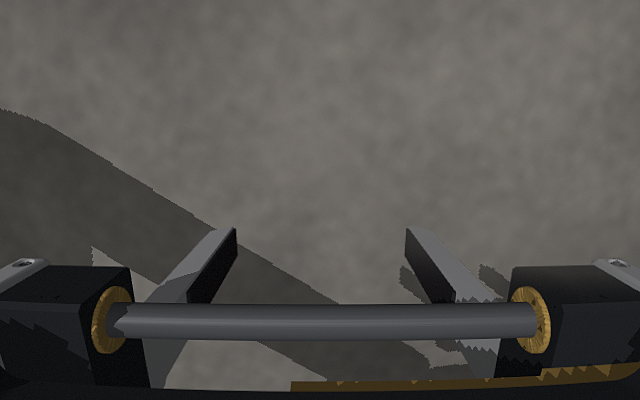

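In the scene view there are three tumbler shapes: pink at (343,133), purple at (372,132) and plain steel at (362,152), which is (222,224) in the top view. The steel one fits the description. I'll confirm it in an enlarged crop, along with the rinser.

```bash
python3 - <<'E'
from h import *
a=cv2.imread('pics/scene0.png'); b=cv2.imread('pics/top0.png')
cv2.imwrite('pics/c1.png',cv2.resize(a[105:305,280:480],(800,800),interpolation=cv2.INTER_CUBIC)[:600])
cv2.imwrite('pics/c1b.png',cv2.resize(a[180:305,280:400],None,fx=4.8,fy=4.8,interpolation=cv2.INTER_CUBIC))
cv2.imwrite('pics/c2.png',cv2.resize(b[150:235,270:400],None,fx=6,fy=6,interpolation=cv2.INTER_CUBIC))
cv2.imwrite('pics/c3.png',cv2.resize(b[200:280,160:260],None,fx=6,fy=6,interpolation=cv2.INTER_CUBIC))
E
```

```text
(no output)
```

View pics/c1b.png

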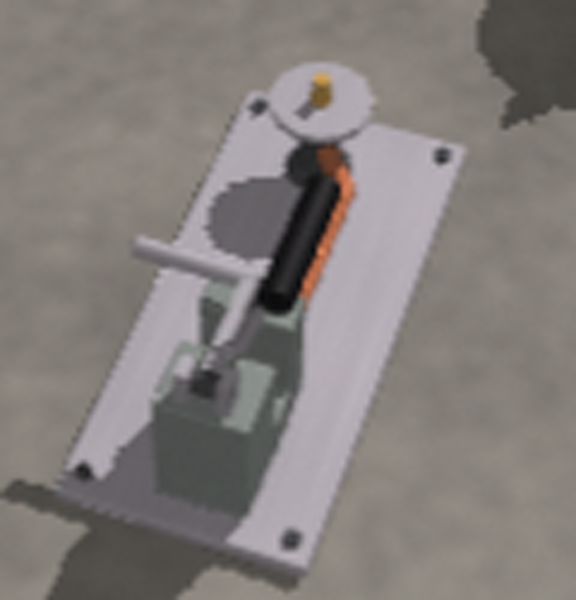

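View pics/c2.png

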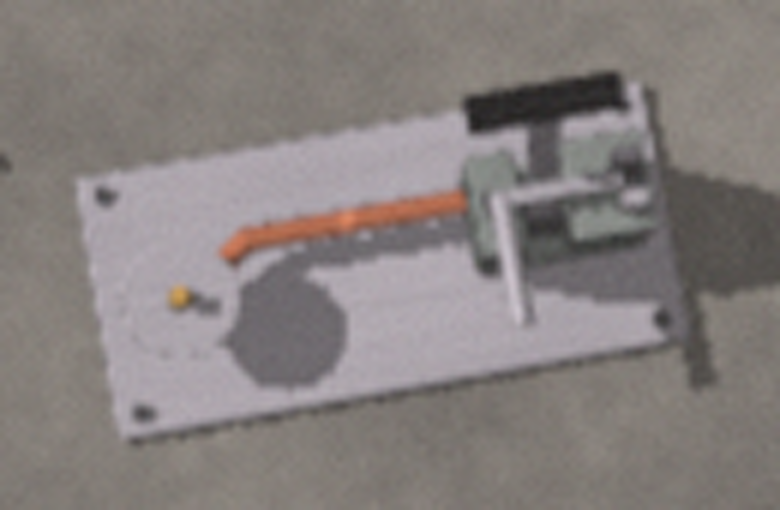

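View pics/c3.png

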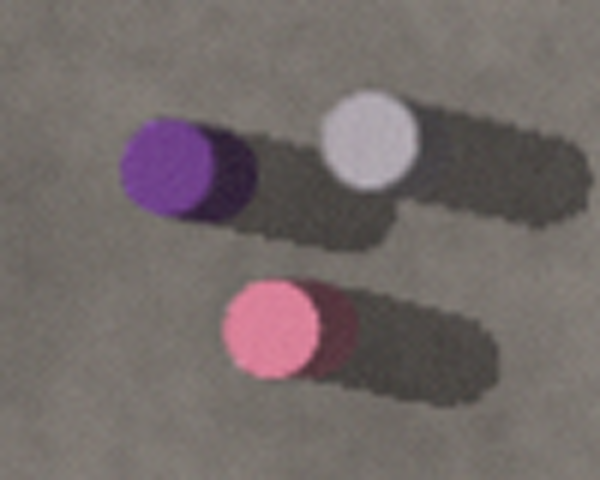

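View pics/c1.png

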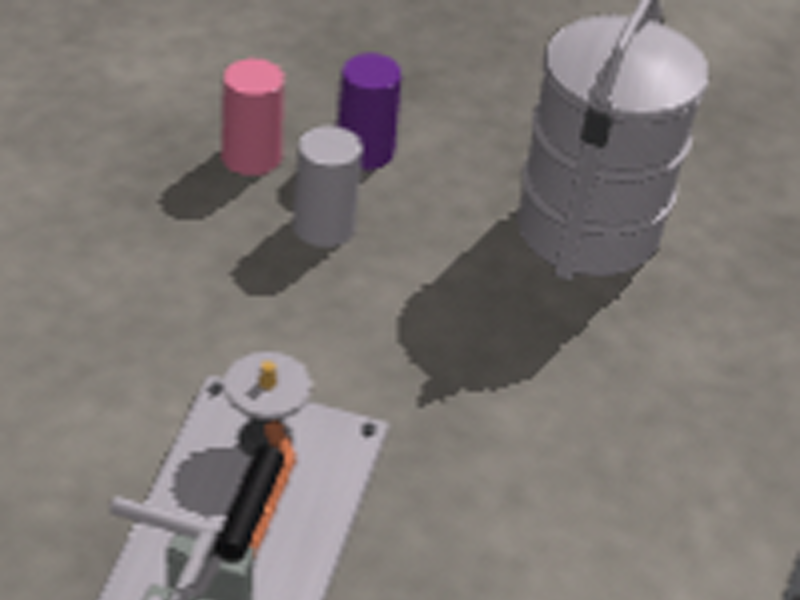

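The crops show the steel tumbler, pink at lower left and purple at left, so the steel one is confirmed. Its top centre is at top-view (221.6,223.3). The rinser plate corners, nozzle tip (300,199.5), pin tip and crossbar are all visible in the top view, so I'll measure them.

```bash
python3 - <<'E'
from h import *
c=load('top0.png'); s=load('scene0.png')
cr=lambda x,y:( x/6+270-.4, y/6+150-.4)
P=[pt(c,*cr(*q),plane=12) for q in [(77,180),(640,82),(687,338),(127,440)]]
for p in P: print(np.round(p,1))
o=np.mean(P,0); print('center',o.round(1),[np.linalg.norm(P[i]-P[(i+1)%4]).round(1) for i in range(4)])
e=(P[0]-P[1])+(P[3]-P[2]); yaw=np.arctan2(-e[0],e[1]); e2=(P[0]-P[3])+(P[1]-P[2]); print('yaw',yaw,np.arctan2(e2[1],e2[0]))
print('nozzle',pt(c,*cr(180,297),plane=94).round(1))
print('rest exp',(o[:2]+np.array([[np.cos(yaw),-np.sin(yaw)],[np.sin(yaw),np.cos(yaw)]])@[-10,110]).round(1))
print('pin tip',pt(c,*cr(523,318),plane=115).round(1))
print('bar',[pt(c,*cr(*q),plane=200).round(1) for q in [(467,110),(623,85)]])
print('tumbler top',pt(c,370/6+160-.4,140/6+200-.4,plane=90).round(1))
# scene refine tumbler: top-face ellipse centre
print('scene top', pt(s,330/4+280-.4,146/4+105-.4,plane=90).round(1))
print('scene nozzle', pt(s,321/4.8+280-.4,80/4.8+180-.4,plane=94).round(1))
print('scene disc', pt(s,322/4.8+280-.4,100/4.8+180-.4,plane=76).round(1))
# depth: tumbler top pts
for f,r,box in [('t',c,(205,238,210,240)),('s',s,(350,374,135,152)),('tdisc',c,(284,312,185,215)),('sdisc',s,(333,360,190,212))]:
    Q=np.array([pt(r,u,v) for u in range(box[0],box[1]) for v in range(box[2],box[3]) if r['range_z'][v,u]>0])
    z0=76 if 'disc' in f else 90
    m=abs(Q[:,2]-z0)<6; print(f,m.sum(),Q[m].mean(0).round(1),((Q[m].max(0)+Q[m].min(0))/2).round(1),np.ptp(Q[m],0).round(1))
for n,q in [('bowl',(423,223)),('brush',(450,162)),('tiff',(185,157))]: print(n,pt(c,*q).round())
E
```

```text
[588.4 143.9  12. ]
[ 637.9 -174.    12. ]
[ 492.4 -195.7   12. ]
[441.8 117.7  12. ]
center [540.1 -27.   12. ] [np.float64(321.7), np.float64(147.1), np.float64(317.4), np.float64(148.9)]
yaw 0.15725718334900504 0.16242078878358163
nozzle [512.3  83.1  94. ]
rest exp [513.  80.]
pin tip [495.3 -97.2 115. ]
bar [array([591.6, -66.4, 200. ]), array([ 602.8, -144.8,  200. ])]
tumbler top [441.1 335.3  90. ]
scene top [445.1 334.3  90. ]
scene nozzle [516.8  82.1  94. ]
scene disc [517.8  82.7  76. ]
t 173 [442.6 335.3  89.5] [442.6 335.5  89.8] [48.6 49.  11.6]
s 138 [445.  332.2  88.9] [443.8 332.8  88.5] [50.6 52.6  8.7]
tdisc 248 [513.1  82.7  75.1] [512.7  82.7  75.9] [62.2 58.4 11.8]
sdisc 266 [517.1  79.8  75.1] [516.1  83.   75.3] [63.6 64.8 10.6]
bowl [ 431. -321.   34.]
brush [ 629. -415.   61.]
tiff [638. 428. 191.]
```

```bash
cat > plan.py <<'E'
import sys,json
from h import *
from scipy.spatial.transform import Rotation as Ro
def plan(wps, start=None):
    """wps: list of (x,y,z,phi). prints shares per call, simulating rounding"""
    o=manip.get_obs(); p=np.array(o['tool_pos']); R=Ro.from_quat(o['tcp_rot'])
    for w in wps:
        T=Ro.from_matrix(np.array([[np.cos(w[3]),np.sin(w[3]),0],[np.sin(w[3]),-np.cos(w[3]),0],[0,0,-1]]))
        for k in range(12):
            d=R.inv().apply(np.array(w[:3])-p)/80; r=(R.inv()*T).as_rotvec()/0.5
            f=max(1,abs(d).max(),abs(r).max())
            if f>1: f=np.ceil(f*10)/10
            d=np.round(d/f,3); r=np.round(r/f,3)
            print('tx %.3f ty %.3f tz %.3f rx %.3f ry %.3f rz %.3f'%(*d,*r))
            p=p+R.apply(d*80); R=R*Ro.from_rotvec(r*.5)
            if f==1: break
        print('  ->',p.round(1))
def st():
    o=manip.get_obs(); R=Ro.from_quat(o['tcp_rot']); print('t',round(o['time'],2),'pos',o['tool_pos'].round(1),'phi',round(float(np.arctan2(*R.as_matrix()[1::-1,0])),3),'z',R.as_matrix()[:,2].round(3),'F',o['wrist_force'].round(1),'w',round(o['gripper_width'],1),'q',o['qpos'].round(2))
E
python3 - <<'E'
from plan import *
plan([(251,-517,285,-1.118),(370,-150,300,-.5),(400,150,300,.16),(430,320,260,.16)])
E
```

```text
tx 0.002 ty -0.001 tz -0.914 rx -0.000 ry 0.003 rz -0.002
tx 0.001 ty 0.000 tz -0.092 rx -0.000 ry 0.001 rz -0.000
  -> [ 251. -517.  285.]
tx -0.993 ty -0.956 tz -0.053 rx -0.000 ry -0.000 rz -0.353
tx -0.723 ty -0.995 tz -0.048 rx -0.000 ry -0.000 rz -0.315
tx -0.502 ty -0.987 tz -0.043 rx -0.000 ry -0.000 rz -0.284
tx -0.325 ty -0.953 tz -0.039 rx -0.000 ry -0.001 rz -0.258
tx -0.020 ty -0.098 tz -0.004 rx -0.000 ry 0.000 rz -0.026
  -> [ 370. -150.  300.]
tx -0.420 ty -0.992 tz 0.000 rx -0.000 ry 0.000 rz -0.377
tx -0.209 ty -0.975 tz 0.000 rx -0.000 ry 0.000 rz -0.349
tx -0.037 ty -0.996 tz 0.000 rx -0.000 ry 0.000 rz -0.349
tx 0.095 ty -0.691 tz 0.000 rx -0.000 ry 0.000 rz -0.245
  -> [400. 150. 300.]
tx 0.338 ty -0.971 tz 0.238 rx -0.000 ry 0.000 rz -0.000
tx 0.337 ty -0.970 tz 0.239 rx -0.000 ry 0.000 rz -0.000
tx 0.034 ty -0.097 tz 0.024 rx -0.000 ry 0.000 rz -0.000
  -> [430. 320. 260.]
```

```bash

python3 -m crank '[{"tz":-1,"claw":0},{"tz":-1,"claw":0},{"tz":-1,"claw":0}]'
python3 -m crank '[{"tx":-0.99,"ty":-0.95,"tz":-0.05,"rz":-0.35,"claw":0},{"tx":-0.99,"ty":-0.95,"tz":-0.05,"rz":-0.35,"claw":0},{"tx":-0.99,"ty":-0.95,"tz":-0.05,"rz":-0.35,"claw":0}]'
python3 -c "from plan import *; st()"
```

```text
t 0.15 pos [ 250.8 -516.7  204.5] phi -1.119 z [-0.001  0.002 -1.   ] F [-0.4  0.3  0.2] w 94.0 q [-1.27  0.21  1.54 -0.    1.39 -0.15]invalid input at $[0]: expected keys tx, ty, tz, rx, ry, rz, claw
invalid input at $[0]: expected keys tx, ty, tz, rx, ry, rz, claw
```

All keys are required in every row.

```bash

python3 -m crank '[{"tx":0,"ty":0,"tz":-1,"rx":0,"ry":0,"rz":0,"claw":0},{"tx":0,"ty":0,"tz":-1,"rx":0,"ry":0,"rz":0,"claw":0},{"tx":0,"ty":0,"tz":-1,"rx":0,"ry":0,"rz":0,"claw":0}]'
python3 -m crank '[{"tx":-0.99,"ty":-0.95,"tz":-0.05,"rx":0,"ry":0,"rz":-0.35,"claw":0},{"tx":-0.99,"ty":-0.95,"tz":-0.05,"rx":0,"ry":0,"rz":-0.35,"claw":0},{"tx":-0.99,"ty":-0.95,"tz":-0.05,"rx":0,"ry":0,"rz":-0.35,"claw":0}]'
python3 -c "from plan import *; st(); plan([(370,-150,300,-.5),(400,150,300,.16),(430,320,260,.16)])"
```

```text
time: 0.52
tool_pos: [251.2, -517.8, 286.2]
tcp_rot: [0.848, -0.531, 0.001, 0.001]
wrist_force: [0.0, -0.4, -0.7]
gripper_width: 93.7
time: 0.9
tool_pos: [285.4, -410.1, 288.0]
tcp_rot: [0.891, -0.453, -0.001, -0.001]
wrist_force: [-0.4, -0.2, -0.4]
gripper_width: 94.1
t 0.9 pos [ 285.4 -410.1  288. ] phi -0.941 z [-0.001  0.002 -1.   ] F [-0.4 -0.2 -0.4] w 94.1 q [-1.14 -0.01  1.61  0.    1.54 -0.2 ]
tx -0.716 ty -0.989 tz -0.052 rx -0.001 ry 0.001 rz -0.315
tx -0.496 ty -0.981 tz -0.048 rx -0.000 ry 0.001 rz -0.283
tx -0.321 ty -0.946 tz -0.043 rx -0.001 ry 0.001 rz -0.258
tx -0.020 ty -0.098 tz -0.005 rx 0.000 ry 0.000 rz -0.025
  -> [ 370. -150.  300.]
tx -0.420 ty -0.991 tz -0.000 rx 0.000 ry 0.000 rz -0.377
tx -0.210 ty -0.975 tz -0.000 rx 0.000 ry 0.000 rz -0.349
tx -0.037 ty -0.996 tz -0.000 rx 0.000 ry 0.000 rz -0.350
tx 0.096 ty -0.691 tz -0.000 rx 0.000 ry 0.000 rz -0.244
  -> [400. 150. 300.]
tx 0.337 ty -0.971 tz 0.238 rx 0.000 ry 0.000 rz -0.000
tx 0.338 ty -0.971 tz 0.238 rx 0.000 ry 0.000 rz -0.000
tx 0.033 ty -0.097 tz 0.024 rx 0.000 ry 0.000 rz -0.000
  -> [430. 320. 260.]
```

```bash

python3 -m crank '[{"tx":-0.72,"ty":-0.99,"tz":-0.05,"rx":0,"ry":0,"rz":-0.32,"claw":0},{"tx":-0.72,"ty":-0.99,"tz":-0.05,"rx":0,"ry":0,"rz":-0.32,"claw":0},{"tx":-0.72,"ty":-0.99,"tz":-0.05,"rx":0,"ry":0,"rz":-0.32,"claw":0}]' >/dev/null
python3 -m crank '[{"tx":-0.5,"ty":-0.98,"tz":-0.05,"rx":0,"ry":0,"rz":-0.28,"claw":0},{"tx":-0.5,"ty":-0.98,"tz":-0.05,"rx":0,"ry":0,"rz":-0.28,"claw":0},{"tx":-0.5,"ty":-0.98,"tz":-0.05,"rx":0,"ry":0,"rz":-0.28,"claw":0}]' >/dev/null
python3 -m crank '[{"tx":-0.32,"ty":-0.95,"tz":-0.05,"rx":0,"ry":0,"rz":-0.26,"claw":0},{"tx":-0.32,"ty":-0.95,"tz":-0.05,"rx":0,"ry":0,"rz":-0.26,"claw":0},{"tx":-0.32,"ty":-0.95,"tz":-0.05,"rx":0,"ry":0,"rz":-0.26,"claw":0}]'
python3 - <<'E'
from plan import *
st(); cap('wrist','w1.png')
E
python3 -m crank '[{"tx":-0.42,"ty":-0.99,"tz":0,"rx":0,"ry":0,"rz":-0.38,"claw":0},{"tx":-0.42,"ty":-0.99,"tz":0,"rx":0,"ry":0,"rz":-0.38,"claw":0},{"tx":-0.42,"ty":-0.99,"tz":0,"rx":0,"ry":0,"rz":-0.38,"claw":0}]' >/dev/null
python3 -m crank '[{"tx":-0.21,"ty":-0.98,"tz":0,"rx":0,"ry":0,"rz":-0.35,"claw":0},{"tx":-0.21,"ty":-0.98,"tz":0,"rx":0,"ry":0,"rz":-0.35,"claw":0},{"tx":-0.21,"ty":-0.98,"tz":0,"rx":0,"ry":0,"rz":-0.35,"claw":0}]' 
python3 - <<'E'
from plan import *
st(); cap('wrist','w2.png')
plan([(400,150,300,.16),(430,320,260,.16)])
E
```

```text
time: 2.02
tool_pos: [366.8, -156.7, 298.0]
tcp_rot: [0.968, -0.251, -0.002, -0.001]
wrist_force: [-0.8, 0.0, -0.4]
gripper_width: 94.1
t 2.02 pos [ 366.8 -156.7  298. ] phi -0.507 z [-0.004  0.002 -1.   ] F [-0.8  0.  -0.4] w 94.1 q [-0.62 -0.25  1.8  -0.    1.59 -0.11]
time: 2.82
tool_pos: [384.7, 6.3, 297.8]
tcp_rot: [0.997, -0.071, -0.002, -0.0]
wrist_force: [-0.1, -0.4, 0.2]
gripper_width: 93.9
t 2.83 pos [384.7   6.3 297.8] phi -0.142 z [-0.005  0.    -1.   ] F [-0.1 -0.4  0.2] w 93.9 q [-0.21 -0.28  1.82 -0.    1.6  -0.07]
tx -0.036 ty -0.953 tz -0.015 rx -0.000 ry 0.005 rz -0.320
tx 0.105 ty -0.851 tz -0.013 rx -0.001 ry 0.005 rz -0.287
  -> [400. 150. 300.]
tx 0.337 ty -0.971 tz 0.238 rx 0.000 ry -0.000 rz -0.000
tx 0.338 ty -0.970 tz 0.238 rx 0.000 ry -0.000 rz -0.000
tx 0.034 ty -0.098 tz 0.023 rx 0.000 ry -0.000 rz -0.000
  -> [430. 320. 260.]
```

View pics/w1.png

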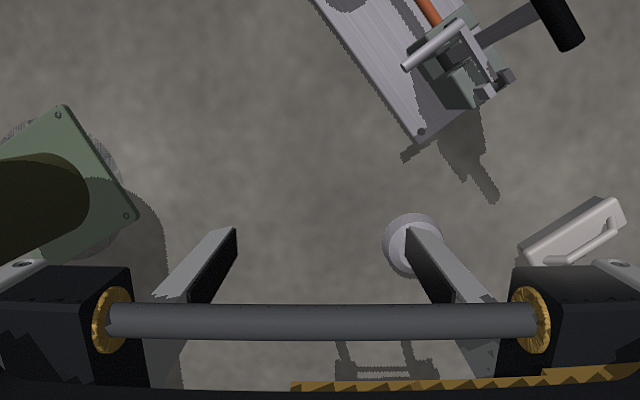

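View pics/w2.png

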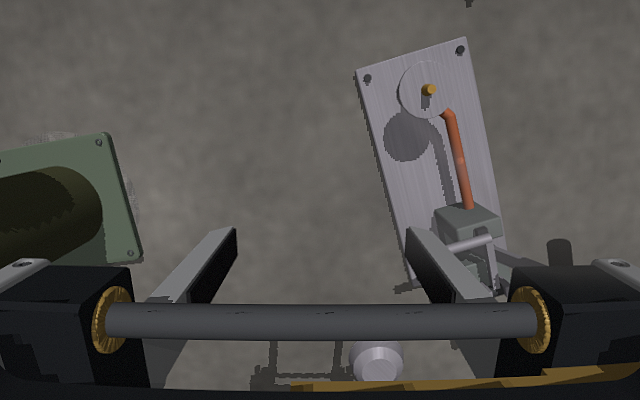

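w1 shows the pin tip at about (404,67) and the crossbar at (555,23). w2 shows the disc around (425,89) and the nozzle tip at (429,89). I'll measure these to compare with the top view.

```bash
python3 - <<'E'
from h import *
c=load('w2.png'); a=load('w1.png')
print('nozzle',pt(c,428,89,plane=94).round(1), 'disc depth',end='')
Q=np.array([pt(c,u,v) for u in range(395,450) for v in range(55,122) if c['range_z'][v,u]>0]); m=abs(Q[:,2]-76)<5
print(m.sum(),Q[m].mean(0).round(1),((Q[m].max(0)+Q[m].min(0))/2).round(1),np.ptp(Q[m],0).round(1))
print('corner',pt(c,355,70,plane=12).round(1),pt(c,465,37,plane=12).round(1))
print('pin tip',pt(a,404,67,plane=115).round(1),pt(a,404,67).round(1))
Q=np.array([pt(a,u,v) for u in range(525,590) for v in range(0,55) if a['range_z'][v,u]>0]); m=Q[:,2]>188
print(m.sum(),Q[m].mean(0).round(1),Q[m].min(0).round(1),Q[m].max(0).round(1))
E
python3 -m crank '[{"tx":-0.04,"ty":-0.95,"tz":0,"rx":0,"ry":0,"rz":-0.32,"claw":0},{"tx":-0.04,"ty":-0.95,"tz":0,"rx":0,"ry":0,"rz":-0.32,"claw":0},{"tx":-0.04,"ty":-0.95,"tz":0,"rx":0,"ry":0,"rz":-0.32,"claw":0}]' >/dev/null
python3 -m crank '[{"tx":0.1,"ty":-0.85,"tz":0,"rx":0,"ry":0,"rz":-0.29,"claw":0},{"tx":0.1,"ty":-0.85,"tz":0,"rx":0,"ry":0,"rz":-0.29,"claw":0},{"tx":0.1,"ty":-0.85,"tz":0,"rx":0,"ry":0,"rz":-0.29,"claw":0}]' >/dev/null
python3 -m crank '[{"tx":0.3,"ty":-0.97,"tz":0,"rx":0,"ry":0,"rz":0,"claw":0},{"tx":0.3,"ty":-0.97,"tz":0,"rx":0,"ry":0,"rz":0,"claw":0},{"tx":0.3,"ty":-0.97,"tz":0,"rx":0,"ry":0,"rz":0,"claw":0}]' 
python3 - <<'E'
from plan import *
st(); cap('wrist','w3.png')
E
```

```text
nozzle [513.2  83.5  94. ] disc depth2361 [514.3  83.8  77.2] [514.1  83.7  76.5] [59.4 63.6  8.3]
corner [445.9 121.4  12. ] [591.1 143.6  12. ]
pin tip [496.4 -97.  115. ] [493.9 -96.9 124.7]
1613 [ 597.1 -123.8  201.3] [ 586.9 -146.3  188.2] [612.1 -97.8 207.1]
time: 4.0
tool_pos: [411.4, 226.9, 296.8]
tcp_rot: [0.997, 0.079, -0.003, 0.002]
wrist_force: [0.6, 0.4, -0.4]
gripper_width: 94.0
t 4.0 pos [411.4 226.9 296.8] phi 0.159 z [-0.006 -0.004 -1.   ] F [ 0.6  0.4 -0.4] w 94.0 q [ 0.32 -0.08  1.65 -0.    1.57  0.16]
```

View pics/w3.png

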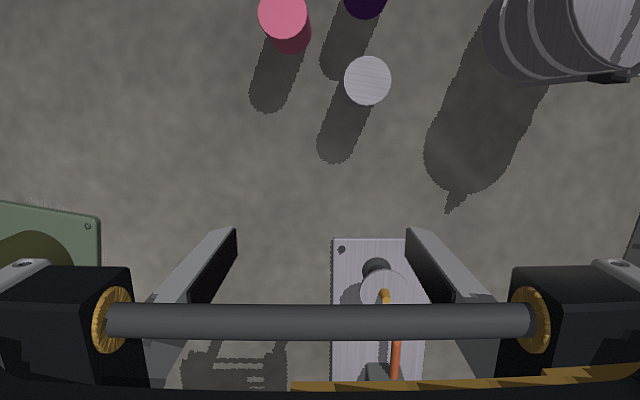

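w3 shows the steel tumbler's top centred at (367,80). The pink and purple ones are beyond it, clear of the finger line.

```bash
python3 - <<'E'
from plan import *
c=load('w3.png')
print('tum',pt(c,367.3,80.5,plane=90).round(1),'pink',pt(c,283,13,plane=90).round(0),'purple',pt(c,365,0,plane=90).round(0))
Q=np.array([pt(c,u,v) for u in range(335,400) for v in range(48,112) if c['range_z'][v,u]>0]); m=abs(Q[:,2]-90)<5
print(m.sum(),Q[m].mean(0).round(1),((Q[m].max(0)+Q[m].min(0))/2).round(1),np.ptp(Q[m],0).round(1))
plan([(443.5,335,150,.16)])
E
```

```text
tum [444.6 335.7  90. ] pink [345. 389.  90.] purple [427. 415.  90.]
1905 [443.7 335.3  91.1] [443.7 335.2  89.5] [51.4 52.1  8.8]
tx 0.328 ty -0.675 tz 0.962 rx 0.003 ry 0.007 rz -0.002
tx 0.293 ty -0.606 tz 0.868 rx 0.002 ry 0.006 rz -0.002
  -> [443.5 335.  150. ]
```

```bash

python3 -m crank '[{"tx":0.33,"ty":-0.68,"tz":0.96,"rx":0,"ry":0.01,"rz":0,"claw":0},{"tx":0.33,"ty":-0.68,"tz":0.96,"rx":0,"ry":0.01,"rz":0,"claw":0},{"tx":0.33,"ty":-0.68,"tz":0.96,"rx":0,"ry":0.01,"rz":0,"claw":0}]' >/dev/null
python3 -m crank '[{"tx":0.29,"ty":-0.61,"tz":0.87,"rx":0,"ry":0,"rz":0,"claw":0},{"tx":0.29,"ty":-0.61,"tz":0.87,"rx":0,"ry":0,"rz":0,"claw":0},{"tx":0.29,"ty":-0.61,"tz":0.87,"rx":0,"ry":0,"rz":0,"claw":0},{"tx":0.29,"ty":-0.61,"tz":0.87,"rx":0,"ry":0,"rz":0,"claw":0}]' >/dev/null
python3 - <<'E'
from plan import *
st(); c=cap('wrist','w4.png')
Q=np.array([pt(c,u,v) for u in range(250,450,2) for v in range(0,300,2) if c['range_z'][v,u]>0]); m=(abs(Q[:,2]-90)<4)&(np.linalg.norm(Q[:,:2]-[444,335],axis=1)<40)
print(m.sum(),Q[m].mean(0).round(1),((Q[m].max(0)+Q[m].min(0))/2).round(1),np.ptp(Q[m],0).round(1))
plan([(443.8,335.3,45,.16)])
E
```

```text
t 4.92 pos [443.  332.8 149.4] phi 0.156 z [-0.004 -0.005 -1.   ] F [-1.  -0.5 -0.5] w 94.0 q [ 0.49  0.22  1.65 -0.    1.28  0.33]
996 [443.9 337.4  91.2] [444.  336.5  89.7] [51.6 52.1  7.3]
tx 0.012 ty -0.024 tz 0.934 rx 0.006 ry 0.005 rz -0.005
tx 0.004 ty -0.008 tz 0.373 rx 0.003 ry 0.003 rz -0.002
  -> [443.8 335.3  45. ]
```

View pics/w4.png

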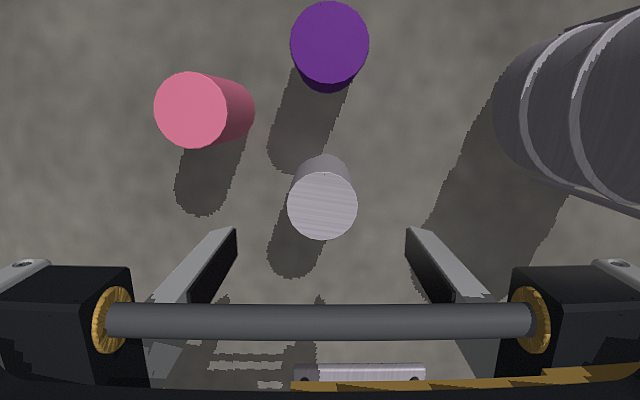

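w4 shows the steel tumbler at (322,206), centred between the fingers, with free room around it. I'll descend and grip.

```bash

python3 -m crank '[{"tx":0.01,"ty":-0.04,"tz":0.93,"rx":0.01,"ry":0.01,"rz":-0.01,"claw":0},{"tx":0.01,"ty":-0.04,"tz":0.93,"rx":0.01,"ry":0.01,"rz":-0.01,"claw":0},{"tx":0.01,"ty":-0.04,"tz":0.93,"rx":0.01,"ry":0.01,"rz":-0.01,"claw":0},{"tx":0.01,"ty":-0.04,"tz":0.93,"rx":0.01,"ry":0.01,"rz":-0.01,"claw":0}]' >/dev/null
python3 -m crank '[{"tx":0,"ty":0,"tz":0.37,"rx":0,"ry":0,"rz":0,"claw":0},{"tx":0,"ty":0,"tz":0.37,"rx":0,"ry":0,"rz":0,"claw":0},{"tx":0,"ty":0,"tz":0.37,"rx":0,"ry":0,"rz":0,"claw":0}]' >/dev/null
python3 -c "from plan import *; st()"
python3 -m crank '[{"tx":0,"ty":0,"tz":0,"rx":0,"ry":0,"rz":0,"claw":1},{"tx":0,"ty":0,"tz":0,"rx":0,"ry":0,"rz":0,"claw":1},{"tx":0,"ty":0,"tz":0,"rx":0,"ry":0,"rz":0,"claw":1},{"tx":0,"ty":0,"tz":0,"rx":0,"ry":0,"rz":0,"claw":1},{"tx":0,"ty":0,"tz":0,"rx":0,"ry":0,"rz":0,"claw":1},{"tx":0,"ty":0,"tz":0,"rx":0,"ry":0,"rz":0,"claw":1}]' 
python3 -c "from plan import *; st()"
```

```text
t 5.85 pos [446.2 337.4  49.8] phi 0.161 z [ 0.007  0.004 -1.   ] F [-0.7  1.3 -0.2] w 93.7 q [0.49 0.35 1.72 0.   1.07 0.33]
time: 6.6
tool_pos: [445.6, 337.2, 49.7]
tcp_rot: [0.997, 0.081, 0.003, -0.001]
wrist_force: [-2.5, -1.0, 3.0]
gripper_width: 53.7
t 6.6 pos [445.6 337.2  49.7] phi 0.161 z [ 0.006  0.003 -1.   ] F [-2.5 -1.   3. ] w 53.7 q [0.49 0.35 1.72 0.   1.07 0.33]
```

```bash

python3 -m crank '[{"tx":0,"ty":0,"tz":-1,"rx":0,"ry":0,"rz":0,"claw":1},{"tx":0,"ty":0,"tz":-1,"rx":0,"ry":0,"rz":0,"claw":1},{"tx":0,"ty":0,"tz":-1,"rx":0,"ry":0,"rz":0,"claw":1}]' >/dev/null
python3 -m crank '[{"tx":0,"ty":0,"tz":-1,"rx":0,"ry":0,"rz":0,"claw":1},{"tx":0,"ty":0,"tz":-1,"rx":0,"ry":0,"rz":0,"claw":1},{"tx":0,"ty":0,"tz":-1,"rx":0,"ry":0,"rz":0,"claw":1},{"tx":0,"ty":0,"tz":-1,"rx":0,"ry":0,"rz":0,"claw":1}]' >/dev/null
python3 - <<'E'
from plan import *
st(); c=cap('wrist','w5.png'); p=manip.get_obs()['tool_pos']
Q=np.array([pt(c,u,v) for u in range(200,450,2) for v in range(100,400,2) if c['range_z'][v,u]>0]); m=(Q[:,2]>p[2]+20)&(np.linalg.norm(Q[:,:2]-p[:2],axis=1)<45)
q=Q[m]; print(m.sum()); print(np.histogram(q[:,2]-p[2],bins=range(20,70,5)))
m=(abs(q[:,2]-p[2]-40)<4); print(m.sum(), (q[m].max(0)/2+q[m].min(0)/2-p).round(1),np.ptp(q[m],0).round(1) if m.any() else '')
plan([(514.3,84.6,p[2],.16)])
E
```

```text
t 7.47 pos [444.1 336.2 207.9] phi 0.161 z [ 0.005  0.003 -1.   ] F [ 1.2  1.1 -0.9] w 53.3 q [0.49 0.16 1.59 0.   1.39 0.33]
8179
(array([ 126,  119,  150,  192, 2167,  112,  119,  120,  143]), array([20, 25, 30, 35, 40, 45, 50, 55, 60, 65]))
2294 [-0.4  4.6 40. ] [75.8 43.2  7.9]
tx 0.110 ty 0.983 tz -0.001 rx -0.001 ry -0.003 rz 0.001
tx 0.110 ty 0.983 tz -0.001 rx -0.001 ry -0.003 rz 0.001
tx 0.111 ty 0.984 tz -0.001 rx -0.001 ry -0.002 rz 0.000
tx 0.033 ty 0.295 tz 0.000 rx -0.000 ry -0.001 rz 0.000
  -> [514.3  84.6 207.8]
```

View pics/w5.png

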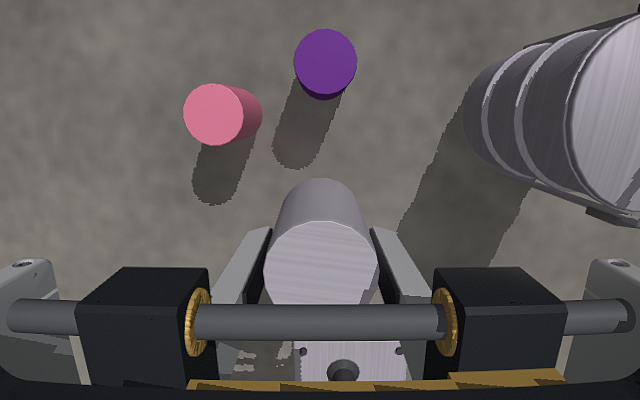

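The tumbler is held upright. Its top face's far edge is at (320,220) and its left and right extremes at (264,265) and (377,265). From these I can get its centre relative to the TCP.

```bash
python3 - <<'E'
from plan import *
c=load('w5.png'); p=manip.get_obs()['tool_pos']; z=p[2]+40.3
n=np.array([-np.sin(.16),np.cos(.16)]); x=np.array([np.cos(.16),np.sin(.16)])
for q in [(320,220.5),(264,263),(377,263),(283,232),(357,232)]:
    d=(pt(c,*q,plane=z)-p)[:2]; print((d@x).round(1),(d@n).round(1))
E
```

```text
0.6 24.8
-24.2 4.9
26.0 4.9
-15.4 19.5
16.7 19.5
```

The tumbler centre is about 1 mm behind the TCP, so the TCP target is about (514, 84.5). I'll carry it over.

```bash

python3 -m crank '[{"tx":0.05,"ty":0.5,"tz":0,"rx":0,"ry":0,"rz":0,"claw":1},{"tx":0.11,"ty":0.98,"tz":0,"rx":0,"ry":0,"rz":0,"claw":1},{"tx":0.11,"ty":0.98,"tz":0,"rx":0,"ry":0,"rz":0,"claw":1}]' >/dev/null
python3 -m crank '[{"tx":0.05,"ty":0.5,"tz":0,"rx":0,"ry":0,"rz":0,"claw":1},{"tx":0.11,"ty":0.98,"tz":0,"rx":0,"ry":0,"rz":0,"claw":1},{"tx":0.11,"ty":0.98,"tz":0,"rx":0,"ry":0,"rz":0,"claw":1}]' >/dev/null
python3 -m crank '[{"tx":0.05,"ty":0.5,"tz":0,"rx":0,"ry":0,"rz":0,"claw":1},{"tx":0.11,"ty":0.98,"tz":0,"rx":0,"ry":0,"rz":0,"claw":1},{"tx":0.11,"ty":0.98,"tz":0,"rx":0,"ry":0,"rz":0,"claw":1}]' >/dev/null
python3 - <<'E'
from plan import *
st();cap('scene','s1.png');plan([(513.8,84.5,170,.16)])
E
```

```text
t 8.65 pos [506.2 104.  203. ] phi 0.152 z [-0.003  0.001 -1.   ] F [-0.5  1.4 -1. ] w 53.4 q [ 0.03  0.09  1.68  0.    1.37 -0.12]
tx 0.060 ty 0.272 tz 0.412 rx -0.004 ry 0.007 rz -0.012
  -> [513.8  84.5 170. ]
```

View pics/s1.png

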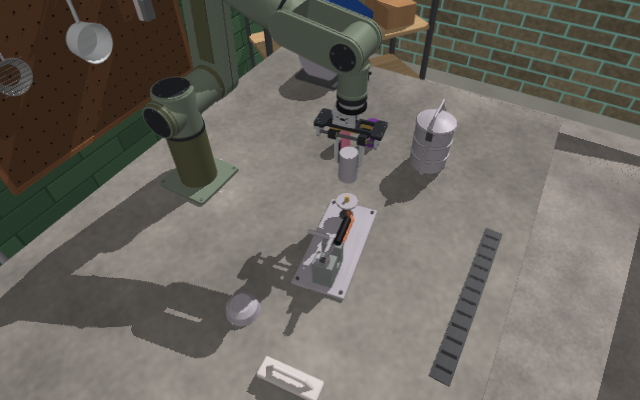

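```bash

python3 -m crank '[{"tx":0.06,"ty":0.27,"tz":0.4,"rx":0,"ry":0.01,"rz":-0.01,"claw":1},{"tx":0.06,"ty":0.27,"tz":0.4,"rx":0,"ry":0.01,"rz":-0.01,"claw":1},{"tx":0.06,"ty":0.27,"tz":0.4,"rx":0,"ry":0.01,"rz":-0.01,"claw":1}]' >/dev/null
python3 - <<'E'
from plan import *
st();c=cap('scene','s2.png');t=cap('top','t2.png');p=manip.get_obs()['tool_pos']
print('tumbler top proj',proj(c,[514,83.6,p[2]+40.3]),proj(t,[514,83.6,p[2]+40.3]))
cv2.imwrite('pics/s2c.png',cv2.resize(c['pixels'][110:230,290:410],None,fx=5,fy=5,interpolation=cv2.INTER_CUBIC))
plan([(513.8,84.5,140,.16)])
E
```

```text
t 9.07 pos [513.5  86.2 171.2] phi 0.16 z [ 0.001  0.003 -1.   ] F [-0.2 -0.4 -1.1] w 53.7 q [-0.    0.12  1.71  0.    1.31 -0.16]
tumbler top proj [347.13992336 165.68262301] [297.42340057 194.22495239]
tx -0.010 ty 0.017 tz 0.401 rx -0.004 ry -0.007 rz 0.000
  -> [513.8  84.5 140. ]
```

View pics/s2c.png

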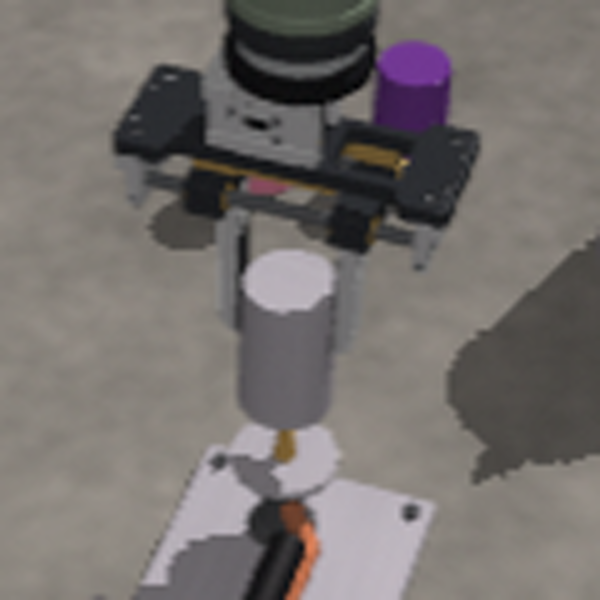

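The tumbler's top is at scene (347.5,166), against a prediction of (347.1,165.7), so it is aligned above the nozzle. I'll lower it.

```bash

python3 -m crank '[{"tx":0,"ty":0.02,"tz":0.2,"rx":0,"ry":0,"rz":0,"claw":1},{"tx":0,"ty":0.02,"tz":0.4,"rx":0,"ry":0,"rz":0,"claw":1},{"tx":0,"ty":0.02,"tz":0.5,"rx":0,"ry":0,"rz":0,"claw":1},{"tx":0,"ty":0.02,"tz":0.5,"rx":0,"ry":0,"rz":0,"claw":1},{"tx":0,"ty":0.02,"tz":0.5,"rx":0,"ry":0,"rz":0,"claw":1}]' 
python3 - <<'E'
from plan import *
st();plan([(513.8,84.5,126,.16)])
E
```

```text
time: 9.8
tool_pos: [514.9, 84.3, 132.3]
tcp_rot: [0.997, 0.08, 0.002, -0.001]
wrist_force: [-0.5, -0.4, -1.2]
gripper_width: 53.6
t 9.8 pos [514.9  84.3 132.3] phi 0.16 z [ 0.004  0.003 -1.   ] F [-0.5 -0.4 -1.2] w 53.6 q [-0.01  0.17  1.75  0.    1.22 -0.17]
tx -0.014 ty -0.004 tz 0.078 rx -0.004 ry -0.008 rz 0.000
  -> [513.8  84.5 126. ]
```

```bash

python3 -m crank '[{"tx":-0.01,"ty":0,"tz":0.06,"rx":0,"ry":-0.01,"rz":0,"claw":1},{"tx":-0.01,"ty":0,"tz":0.06,"rx":0,"ry":-0.01,"rz":0,"claw":1},{"tx":-0.01,"ty":0,"tz":0.06,"rx":0,"ry":-0.01,"rz":0,"claw":1}]' 
python3 -m crank '[{"tx":0,"ty":0,"tz":0.02,"rx":0,"ry":0,"rz":0,"claw":1},{"tx":0,"ty":0,"tz":0.02,"rx":0,"ry":0,"rz":0,"claw":1},{"tx":0,"ty":0,"tz":0.02,"rx":0,"ry":0,"rz":0,"claw":1}]'
```

```text
time: 10.18
tool_pos: [514.3, 84.2, 127.6]
tcp_rot: [0.997, 0.08, -0.0, -0.001]
wrist_force: [-0.3, 0.1, -1.9]
gripper_width: 53.5
time: 10.55
tool_pos: [514.3, 84.2, 126.0]
tcp_rot: [0.997, 0.08, -0.0, -0.001]
wrist_force: [0.5, 0.2, -1.0]
gripper_width: 53.4
```

```bash

python3 -m crank '[{"tx":0,"ty":0,"tz":0.02,"rx":0,"ry":0,"rz":0,"claw":1},{"tx":0,"ty":0,"tz":0.02,"rx":0,"ry":0,"rz":0,"claw":1},{"tx":0,"ty":0,"tz":0.02,"rx":0,"ry":0,"rz":0,"claw":1}]'
python3 - <<'E'
from plan import *
c=cap('scene','s3.png')
cv2.imwrite('pics/s3c.png',cv2.resize(c['pixels'][140:240,290:410],None,fx=6,fy=6,interpolation=cv2.INTER_CUBIC))
E
```

```text
time: 10.92
tool_pos: [514.5, 84.2, 125.7]
tcp_rot: [0.997, 0.08, -0.0, -0.001]
wrist_force: [-2.8, 0.5, 5.8]
gripper_width: 53.4
```

View pics/s3c.png

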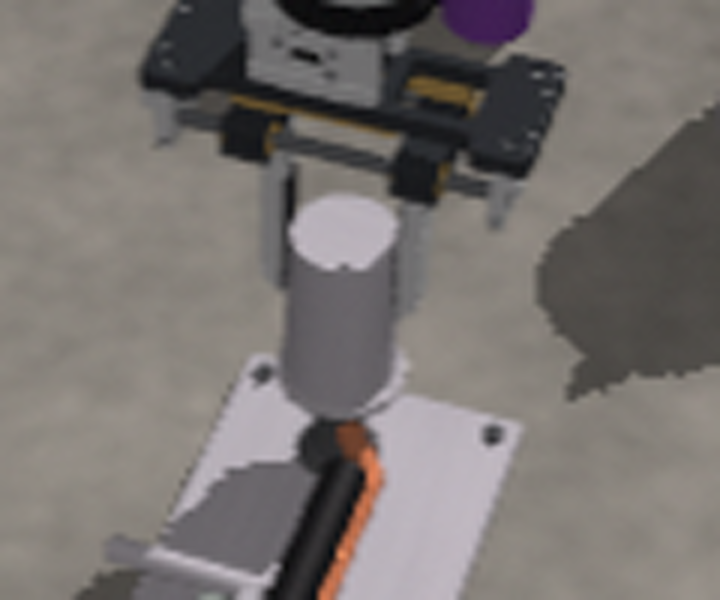

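```bash
python3 - <<'E'
from plan import *
s0=load('scene0.png');c=load('s3.png')
def top(r,box,z,tol=4):
    Q=[];U=[]
    for u in range(*box[:2]):
        for v in range(*box[2:]):
            if r['range_z'][v,u]>0:
                q=pt(r,u,v)
                if abs(q[2]-z)<tol: Q.append(q);U.append((u,v))
    Q=np.array(Q);U=np.array(U); print(len(Q),Q.mean(0).round(1),((Q.max(0)+Q.min(0))/2).round(1),np.ptp(Q,0).round(1),U.min(0),U.max(0),U.mean(0))
top(s0,(330,365,188,214),76); top(c,(330,365,165,192),166)
print(proj(s0,(516.8,82.4,76)),proj(c,(516.8,82.4,166)),proj(c,(514.3,83.6,166)))
cv2.imwrite('pics/a.png',np.hstack([cv2.resize(s0['pixels'][180:220,325:370],None,fx=8,fy=8,interpolation=cv2.INTER_CUBIC),cv2.resize(c['pixels'][165:215,325:370],None,fx=8,fy=8,interpolation=cv2.INTER_CUBIC)[:320]]))
E
```

```text
248 [516.8  80.2  75.3] [516.4  83.   76. ] [62.9 64.8  8. ] [336 193] [356 209] [345.99596774 201.07258065]
229 [514.8  80.5 165.4] [516.4  82.1 165.7] [75.5 50.5  7.4] [333 172] [361 186] [346.37117904 178.93449782]
[346.35033977 200.37028209] [347.31685352 178.55528597] [346.71642615 177.98561069]
```

View pics/a.png

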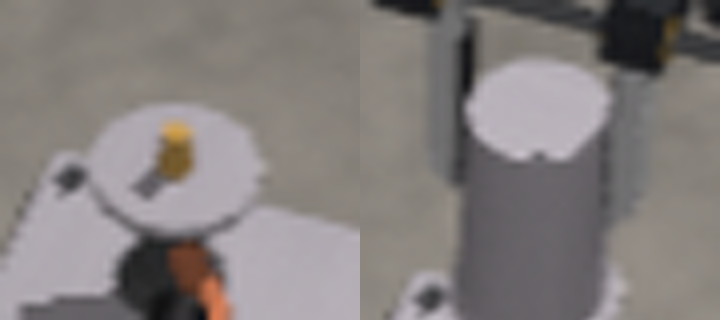

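In the same camera, the tumbler's top is at (346.9,178.4), where a perfect seat would put it at (347.3,178.6). That is about 1 mm off, so I'll release it.

```bash

python3 -m crank '[{"tx":0,"ty":0,"tz":-0.01,"rx":0,"ry":0,"rz":0,"claw":0.3},{"tx":0,"ty":0,"tz":-0.01,"rx":0,"ry":0,"rz":0,"claw":0},{"tx":0,"ty":0,"tz":-0.01,"rx":0,"ry":0,"rz":0,"claw":0},{"tx":0,"ty":0,"tz":-0.01,"rx":0,"ry":0,"rz":0,"claw":0},{"tx":0,"ty":0,"tz":-0.01,"rx":0,"ry":0,"rz":0,"claw":0},{"tx":0,"ty":0,"tz":-0.01,"rx":0,"ry":0,"rz":0,"claw":0}]'
python3 -m crank '[{"tx":0,"ty":0,"tz":-0.5,"rx":0,"ry":0,"rz":0,"claw":0},{"tx":0,"ty":0,"tz":-1,"rx":0,"ry":0,"rz":0,"claw":0},{"tx":0,"ty":0,"tz":-1,"rx":0,"ry":0,"rz":0,"claw":0},{"tx":0,"ty":0,"tz":-1,"rx":0,"ry":0,"rz":0,"claw":0}]'
python3 -m crank '[{"tx":0,"ty":0,"tz":-1,"rx":0,"ry":0,"rz":0,"claw":0},{"tx":0,"ty":0,"tz":-1,"rx":0,"ry":0,"rz":0,"claw":0},{"tx":0,"ty":0,"tz":-1,"rx":0,"ry":0,"rz":0,"claw":0}]'
python3 - <<'E'
from plan import *
st();cap('wrist','w6.png');c=cap('scene','s4.png')
cv2.imwrite('pics/s4c.png',cv2.resize(c['pixels'][140:300,280:400],None,fx=3.75,fy=3.75,interpolation=cv2.INTER_CUBIC))
Q=np.array([pt(c,u,v) for u in range(330,365) for v in range(165,192) if c['range_z'][v,u]>0]); m=abs(Q[:,2]-166)<4
print(m.sum(),Q[m].mean(0).round(1),((Q[m].max(0)+Q[m].min(0))/2).round(1),np.ptp(Q[m],0).round(1))
E
```

```text
time: 11.72
tool_pos: [514.4, 84.2, 126.4]
tcp_rot: [0.997, 0.08, -0.0, -0.001]
wrist_force: [0.7, -0.2, 0.1]
gripper_width: 94.2
time: 12.22
tool_pos: [513.9, 84.0, 205.6]
tcp_rot: [0.997, 0.08, -0.001, -0.001]
wrist_force: [0.3, -1.3, -0.5]
gripper_width: 94.0
time: 12.6
tool_pos: [514.4, 83.9, 285.6]
tcp_rot: [0.997, 0.08, -0.0, -0.001]
wrist_force: [-0.2, -1.1, -1.0]
gripper_width: 93.8
t 12.6 pos [514.4  83.9 285.6] phi 0.16 z [-0.001  0.002 -1.   ] F [-0.2 -1.1 -1. ] w 93.8 q [-0.01  0.04  1.56  0.    1.54 -0.17]
198 [515.   81.8 165.3] [514.6  83.  165.8] [51.  52.8  7.5]
```

View pics/s4c.png

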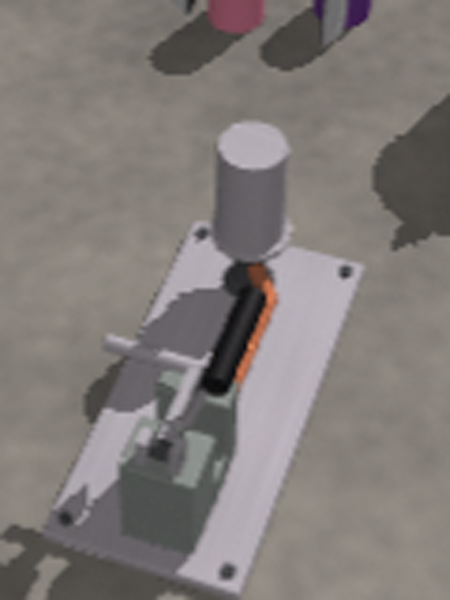

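View pics/w6.png

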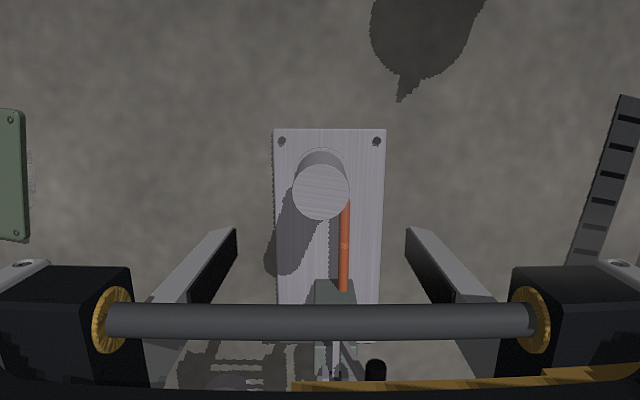

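The tumbler stands upright on the rest, with its top at z≈166, about 1–2 mm off centre and untouched. Next is the catch. I'll turn the jaws to lie along the rinser's y and move above the pin.

```bash
python3 - <<'E'
from plan import *
plan([(470,-90,290,-1.41)])
E
```

```text
tx -0.274 ty 0.644 tz -0.027 rx 0.001 ry 0.004 rz 0.981
tx 0.062 ty 0.697 tz -0.027 rx 0.002 ry 0.004 rz 0.981
tx 0.382 ty 0.585 tz -0.028 rx 0.001 ry 0.004 rz 0.982
tx 0.123 ty 0.067 tz -0.006 rx 0.001 ry 0.001 rz 0.196
  -> [470. -90. 290.]
```

```bash

python3 -m crank '[{"tx":-0.27,"ty":0.64,"tz":-0.03,"rx":0,"ry":0,"rz":0.98,"claw":0},{"tx":-0.27,"ty":0.64,"tz":-0.03,"rx":0,"ry":0,"rz":0.98,"claw":0},{"tx":-0.27,"ty":0.64,"tz":-0.03,"rx":0,"ry":0,"rz":0.98,"claw":0},{"tx":-0.27,"ty":0.64,"tz":-0.03,"rx":0,"ry":0,"rz":0.98,"claw":0}]' >/dev/null
python3 -m crank '[{"tx":0.06,"ty":0.7,"tz":-0.03,"rx":0,"ry":0,"rz":0.98,"claw":0},{"tx":0.06,"ty":0.7,"tz":-0.03,"rx":0,"ry":0,"rz":0.98,"claw":0},{"tx":0.06,"ty":0.7,"tz":-0.03,"rx":0,"ry":0,"rz":0.98,"claw":0},{"tx":0.06,"ty":0.7,"tz":-0.03,"rx":0,"ry":0,"rz":0.98,"claw":0}]' >/dev/null
python3 -m crank '[{"tx":0.38,"ty":0.59,"tz":-0.03,"rx":0,"ry":0,"rz":0.98,"claw":0},{"tx":0.38,"ty":0.59,"tz":-0.03,"rx":0,"ry":0,"rz":0.98,"claw":0},{"tx":0.38,"ty":0.59,"tz":-0.03,"rx":0,"ry":0,"rz":0.98,"claw":0},{"tx":0.38,"ty":0.59,"tz":-0.03,"rx":0,"ry":0,"rz":0.98,"claw":0}]'
python3 - <<'E'
from plan import *
st();c=cap('wrist','w7.png'); 
E
```

```text
time: 14.2
tool_pos: [470.6, -78.9, 285.9]
tcp_rot: [0.795, -0.606, -0.007, 0.003]
wrist_force: [-1.0, -0.6, -0.4]
gripper_width: 94.0
t 14.2 pos [470.6 -78.9 285.9] phi -1.302 z [-0.014  0.003 -1.   ] F [-1.  -0.6 -0.4] w 94.0 q [-0.35 -0.05  1.65 -0.    1.55  0.96]
```

View pics/w7.png

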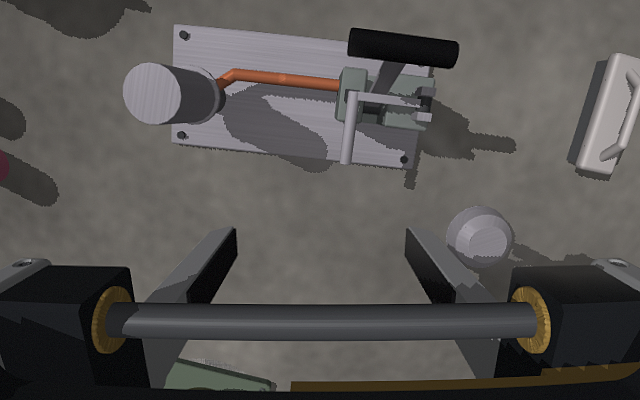

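```bash
python3 - <<'E'
from plan import *
c=load('w7.png'); cv2.imwrite('pics/w7c.png',cv2.resize(c['pixels'][15:175,325:475],None,fx=3.75,fy=3.75,interpolation=cv2.INTER_CUBIC))
E
```

```text
(no output)
```

View pics/w7c.png

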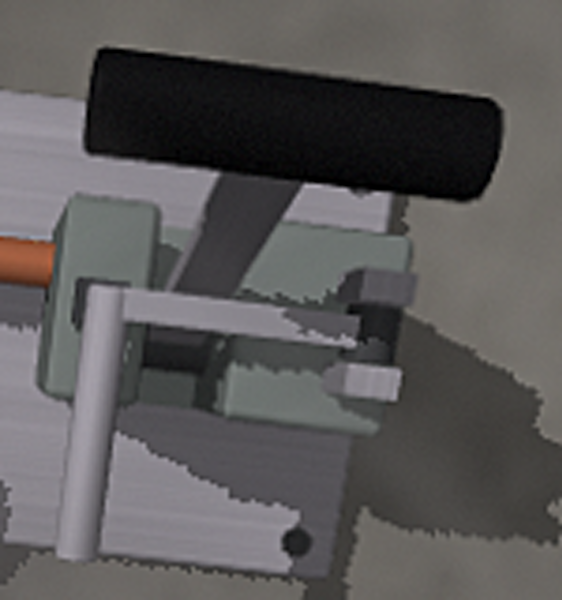

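The crop shows the pin running from its root (104,290) to its tip (78,556), the black crossbar from (92,100) to (500,150), and the catch hinge near (380,335).

```bash
python3 - <<'E'
from plan import *
c=load('w7.png'); f=lambda x,y:(x/3.75+325-.4,y/3.75+15-.4)
ex=np.array([np.cos(.16),np.sin(.16)]);ey=np.array([-ex[1],ex[0]]); rest=np.array([514.3,83.6]); o=rest-(-10*ex+110*ey); print('origin',o)
def show(n,P): d=P[:2]-o; print(n,P.round(1),'rinser',(d@ex).round(1),(d@ey).round(1))
for y in (300,350,400,450,500,545):
    x=104-(y-290)*26/266; show('pin',pt(c,*f(x,y)))
show('tip z115',pt(c,*f(78,556),plane=113)); show('root',pt(c,*f(104,290),plane=117))
show('barL',pt(c,*f(95,100),plane=200)); show('barR',pt(c,*f(495,150),plane=200))
show('hinge',pt(c,*f(380,335),plane=120))
show('plate corner',pt(c,*f(328,575),plane=12))
E
```

```text
origin [541.69727556 -23.40181911]
pin [560.8 -84.9 123.3] rinser 9.1 -63.7
pin [548.4 -87.1 125.2] rinser -3.5 -63.9
pin [536.  -89.5 124.5] rinser -16.2 -64.4
pin [523.3 -92.  123.6] rinser -29.1 -64.8
pin [510.5 -94.4 125. ] rinser -42.1 -65.1
pin [498.5 -96.8 123.7] rinser -54.3 -65.6
tip z115 [494.2 -98.5 113. ] rinser -58.9 -66.6
root [563.6 -84.9 117. ] rinser 11.9 -64.2
barL [592.1 -67.3 200. ] rinser 42.8 -51.4
barR [ 605.1 -145.2  200. ] rinser 43.2 -130.4
hinge [ 572.3 -157.3  120. ] rinser 8.9 -137.1
plate corner [ 498.  -197.4   12. ] rinser -70.9 -164.9
```

```bash
python3 - <<'E'
from plan import *
plan([(510.5,-94.3,175,-1.405),(510.5,-94.3,98,-1.405)])
E
```

```text
tx 0.235 ty -0.319 tz 0.986 rx 0.018 ry 0.009 rz 0.148
tx 0.082 ty -0.130 tz 0.396 rx 0.008 ry 0.003 rz 0.059
  -> [510.5 -94.3 175. ]
tx 0.001 ty 0.000 tz 0.963 rx -0.000 ry 0.000 rz -0.000
  -> [510.5 -94.3  98. ]
```

```bash

python3 -m crank '[{"tx":0.24,"ty":-0.32,"tz":0.99,"rx":0.02,"ry":0.01,"rz":0.15,"claw":0},{"tx":0.24,"ty":-0.32,"tz":0.99,"rx":0.02,"ry":0.01,"rz":0.15,"claw":0},{"tx":0.24,"ty":-0.32,"tz":0.99,"rx":0.02,"ry":0.01,"rz":0.15,"claw":0},{"tx":0.24,"ty":-0.32,"tz":0.99,"rx":0.02,"ry":0.01,"rz":0.15,"claw":0}]' >/dev/null
python3 -m crank '[{"tx":0.08,"ty":-0.13,"tz":0.4,"rx":0.01,"ry":0,"rz":0.06,"claw":0},{"tx":0.08,"ty":-0.13,"tz":0.4,"rx":0.01,"ry":0,"rz":0.06,"claw":0},{"tx":0.08,"ty":-0.13,"tz":0.4,"rx":0.01,"ry":0,"rz":0.06,"claw":0},{"tx":0.08,"ty":-0.13,"tz":0.4,"rx":0.01,"ry":0,"rz":0.06,"claw":0}]' >/dev/null
python3 - <<'E'
from plan import *
st();c=cap('wrist','w8.png');plan([(510.5,-94.3,98,-1.405)])
E
```

```text
t 15.25 pos [512.  -94.6 177.2] phi -1.404 z [ 0.006  0.    -1.   ] F [-1.1 -0.3  0.5] w 94.1 q [-0.35  0.11  1.71  0.    1.31  1.05]
tx -0.007 ty 0.023 tz 0.987 rx -0.011 ry -0.002 rz 0.001
  -> [510.5 -94.3  98. ]
```

View pics/w8.png

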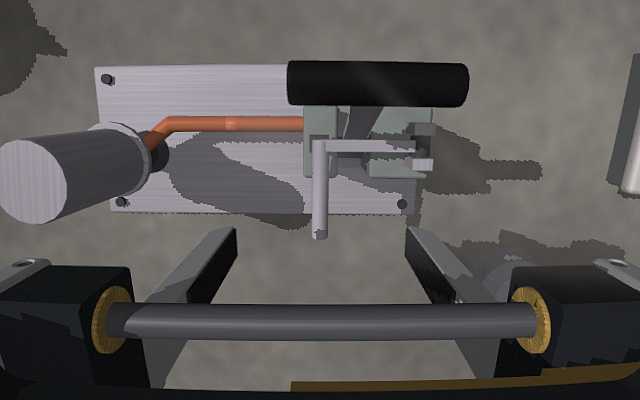

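w8 shows the pin tip at (320,238), centred between the fingers and aligned with them. I'll descend and pinch it.

```bash

python3 -m crank '[{"tx":-0.01,"ty":0.02,"tz":0.5,"rx":-0.01,"ry":0,"rz":0,"claw":0},{"tx":-0.01,"ty":0.02,"tz":0.99,"rx":-0.01,"ry":0,"rz":0,"claw":0},{"tx":-0.01,"ty":0.02,"tz":0.99,"rx":-0.01,"ry":0,"rz":0,"claw":0},{"tx":-0.01,"ty":0.02,"tz":0.99,"rx":-0.01,"ry":0,"rz":0,"claw":0}]'
python3 - <<'E'
from plan import *
st();c=cap('wrist','w9.png');s=cap('scene','s5.png')
cv2.imwrite('pics/s5c.png',cv2.resize(s['pixels'][130:310,270:400],None,fx=3.3,fy=3.3,interpolation=cv2.INTER_CUBIC))
E
```

```text
time: 15.8
tool_pos: [511.9, -94.4, 99.4]
tcp_rot: [0.763, -0.646, 0.002, -0.0]
wrist_force: [-0.0, -0.4, 0.8]
gripper_width: 94.1
t 15.8 pos [511.9 -94.4  99.4] phi -1.404 z [ 0.003 -0.001 -1.   ] F [-0.  -0.4  0.8] w 94.1 q [-0.35  0.2   1.78 -0.    1.15  1.06]
```

View pics/s5c.png

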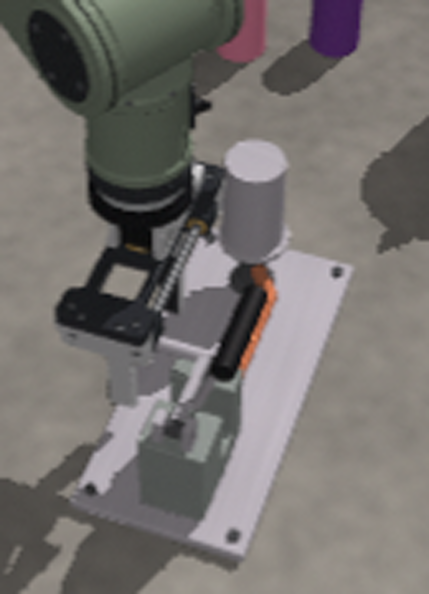

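View pics/w9.png

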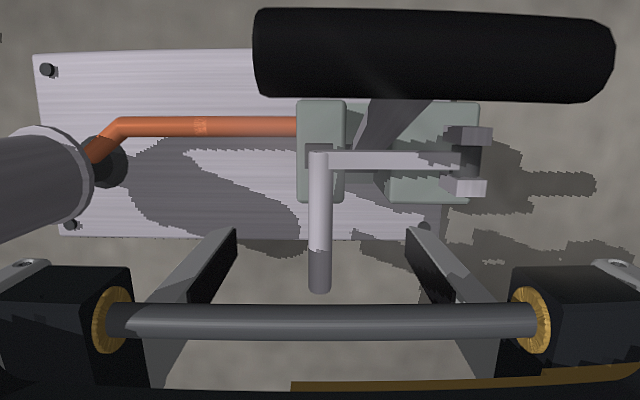

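The pin now lies centred between the pads, from about (318,155) to (320,290). I'll close on it.

```bash

python3 -m crank '[{"tx":0,"ty":0,"tz":-0.01,"rx":0,"ry":0,"rz":0,"claw":1},{"tx":0,"ty":0,"tz":-0.01,"rx":0,"ry":0,"rz":0,"claw":1},{"tx":0,"ty":0,"tz":-0.01,"rx":0,"ry":0,"rz":0,"claw":1},{"tx":0,"ty":0,"tz":-0.01,"rx":0,"ry":0,"rz":0,"claw":1},{"tx":0,"ty":0,"tz":-0.01,"rx":0,"ry":0,"rz":0,"claw":1},{"tx":0,"ty":0,"tz":-0.01,"rx":0,"ry":0,"rz":0,"claw":1},{"tx":0,"ty":0,"tz":-0.01,"rx":0,"ry":0,"rz":0,"claw":1}]'
python3 - <<'E'
from plan import *
st()
for t0 in (0.0,0.05):
  print([(round(70*(np.cos(t0)-np.cos(t))/80,2),round(-70*(np.sin(t)-np.sin(t0))/80,2)) for t in np.arange(.15,2.2,.15)])
E
```

```text
time: 16.77
tool_pos: [512.5, -94.7, 100.9]
tcp_rot: [0.763, -0.646, 0.002, -0.001]
wrist_force: [0.4, 0.8, 0.4]
gripper_width: 27.7
t 16.77 pos [512.5 -94.7 100.9] phi -1.404 z [ 0.005 -0.002 -1.   ] F [0.4 0.8 0.4] w 27.7 q [-0.35  0.2   1.78 -0.    1.16  1.06]
[(np.float64(0.01), np.float64(-0.13)), (np.float64(0.04), np.float64(-0.26)), (np.float64(0.09), np.float64(-0.38)), (np.float64(0.15), np.float64(-0.49)), (np.float64(0.23), np.float64(-0.6)), (np.float64(0.33), np.float64(-0.69)), (np.float64(0.44), np.float64(-0.76)), (np.float64(0.56), np.float64(-0.82)), (np.float64(0.68), np.float64(-0.85)), (np.float64(0.81), np.float64(-0.87)), (np.float64(0.94), np.float64(-0.87)), (np.float64(1.07), np.float64(-0.85)), (np.float64(1.2), np.float64(-0.81)), (np.float64(1.32), np.float64(-0.76))]
[(np.float64(0.01), np.float64(-0.09)), (np.float64(0.04), np.float64(-0.21)), (np.float64(0.09), np.float64(-0.34)), (np.float64(0.15), np.float64(-0.45)), (np.float64(0.23), np.float64(-0.55)), (np.float64(0.33), np.float64(-0.64)), (np.float64(0.44), np.float64(-0.72)), (np.float64(0.56), np.float64(-0.77)), (np.float64(0.68), np.float64(-0.81)), (np.float64(0.81), np.float64(-0.83)), (np.float64(0.94), np.float64(-0.83)), (np.float64(1.07), np.float64(-0.81)), (np.float64(1.2), np.float64(-0.77)), (np.float64(1.32), np.float64(-0.71))]
```

```bash

python3 -m crank '[{"tx":0,"ty":0,"tz":0,"rx":0,"ry":0,"rz":0,"claw":1},{"tx":0,"ty":0,"tz":0,"rx":0,"ry":0,"rz":0,"claw":1},{"tx":0,"ty":0,"tz":0,"rx":0,"ry":0,"rz":0,"claw":1},{"tx":0,"ty":0,"tz":0,"rx":0,"ry":0,"rz":0,"claw":1}]'
```

```text
time: 17.27
tool_pos: [512.2, -94.0, 100.7]
tcp_rot: [0.763, -0.646, 0.002, -0.001]
wrist_force: [0.1, 3.2, 0.1]
gripper_width: 11.1
```

The pin is gripped, with a width of about 11–12 mm. Now I'll swing it along the arc up to θ≈1.35.

```bash

python3 -m crank '[{"tx":0.01,"ty":0,"tz":-0.13,"rx":0,"ry":0,"rz":0,"claw":1},{"tx":0.04,"ty":0,"tz":-0.26,"rx":0,"ry":0,"rz":0,"claw":1},{"tx":0.09,"ty":0,"tz":-0.38,"rx":0,"ry":0,"rz":0,"claw":1},{"tx":0.15,"ty":0,"tz":-0.49,"rx":0,"ry":0,"rz":0,"claw":1},{"tx":0.15,"ty":0,"tz":-0.49,"rx":0,"ry":0,"rz":0,"claw":1}]'
python3 - <<'E'
from plan import *
cap('wrist','w10.png');st()
E
```

```text
time: 17.9
tool_pos: [514.2, -106.4, 141.5]
tcp_rot: [0.763, -0.646, 0.002, -0.001]
wrist_force: [-2.8, 1.9, 3.2]
gripper_width: 11.0
t 17.95 pos [ 514.2 -106.2  141.2] phi -1.405 z [ 0.005 -0.001 -1.   ] F [-2.6  3.3  3.6] w 11.2 q [-0.37  0.16  1.74  0.    1.24  1.04]
```

View pics/w10.png

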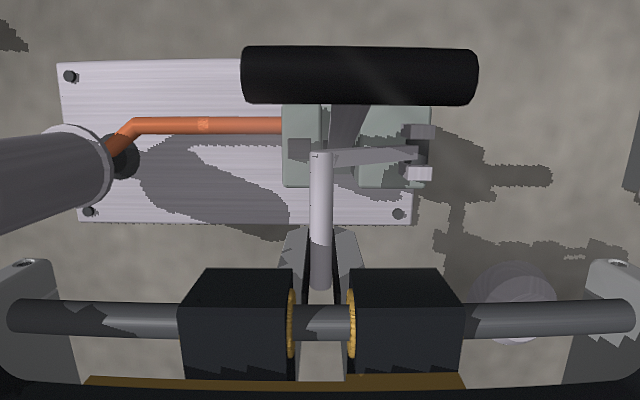

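The catch follows the pin, with forces of only about 3 N. I'll continue the arc from θ≈0.6 past upright.

```bash

python3 -m crank '[{"tx":0.08,"ty":0,"tz":-0.1,"rx":0,"ry":0,"rz":0,"claw":1},{"tx":0.18,"ty":0,"tz":-0.19,"rx":0,"ry":0,"rz":0,"claw":1},{"tx":0.29,"ty":0,"tz":-0.27,"rx":0,"ry":0,"rz":0,"claw":1},{"tx":0.41,"ty":0,"tz":-0.32,"rx":0,"ry":0,"rz":0,"claw":1},{"tx":0.53,"ty":0,"tz":-0.36,"rx":0,"ry":0,"rz":0,"claw":1},{"tx":0.66,"ty":0,"tz":-0.38,"rx":0,"ry":0,"rz":0,"claw":1},{"tx":0.79,"ty":0,"tz":-0.38,"rx":0,"ry":0,"rz":0,"claw":1},{"tx":0.79,"ty":0,"tz":-0.38,"rx":0,"ry":0,"rz":0,"claw":1}]'
python3 - <<'E'
from plan import *
cap('wrist','w11.png');st()
E
```

```text
time: 18.95
tool_pos: [524.6, -170.2, 173.0]
tcp_rot: [0.763, -0.646, 0.003, -0.0]
wrist_force: [-2.2, 0.7, 5.2]
gripper_width: 11.2
t 19.0 pos [ 524.5 -170.2  173. ] phi -1.405 z [ 0.005 -0.004 -1.   ] F [-3.4  0.6  5.4] w 10.8 q [-0.47  0.18  1.64 -0.    1.31  0.94]
```

View pics/w11.png

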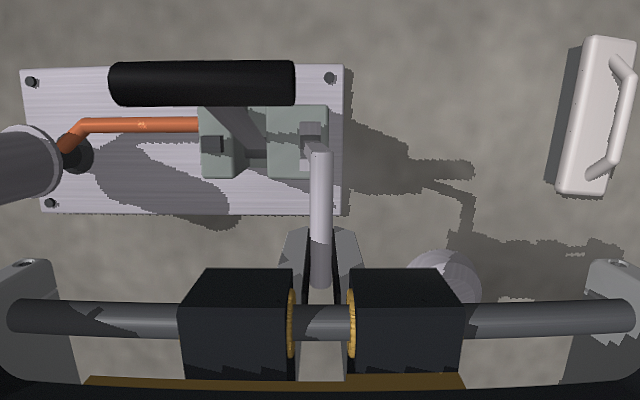

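```bash

python3 -m crank '[{"tx":0.13,"ty":0,"tz":0.02,"rx":0,"ry":0,"rz":0,"claw":1},{"tx":0.25,"ty":0,"tz":0.06,"rx":0,"ry":0,"rz":0,"claw":1},{"tx":0.37,"ty":0,"tz":0.12,"rx":0,"ry":0,"rz":0,"claw":1},{"tx":0.37,"ty":0,"tz":0.12,"rx":0,"ry":0,"rz":0,"claw":1},{"tx":0.37,"ty":0,"tz":0.12,"rx":0,"ry":0,"rz":0,"claw":1}]'
python3 - <<'E'
from plan import *
c=cap('wrist','w12.png');st()
ex=np.array([np.cos(.165),np.sin(.165)]);ey=np.array([-ex[1],ex[0]]); o=np.array([514.3,83.6])-(-10*ex+110*ey)
for v in range(160,290,20):
    P=pt(c,320,v); d=P[:2]-o; print(P.round(1),(d@ex).round(1),(d@ey).round(1))
E
```

```text
time: 19.62
tool_pos: [529.1, -199.6, 162.3]
tcp_rot: [0.763, -0.646, 0.003, 0.0]
wrist_force: [1.3, 1.1, -5.9]
gripper_width: 10.9
t 19.68 pos [ 529.1 -199.4  162.4] phi -1.405 z [ 0.004 -0.004 -1.   ] F [ 1.2  2.7 -5.8] w 11.1 q [-0.51  0.22  1.62 -0.    1.3   0.89]
[ 577.7 -191.4  182.6] 7.4 -171.6
[ 567.9 -193.   180.7] -2.5 -171.7
[ 558.3 -194.6  181.5] -12.3 -171.7
[ 548.2 -196.3  181.3] -22.5 -171.7
[ 537.9 -198.   181.4] -33.0 -171.7
[ 527.7 -199.7  182.4] -43.3 -171.7
[ 516.1 -201.7  181.3] -55.1 -171.7
```

View pics/w12.png

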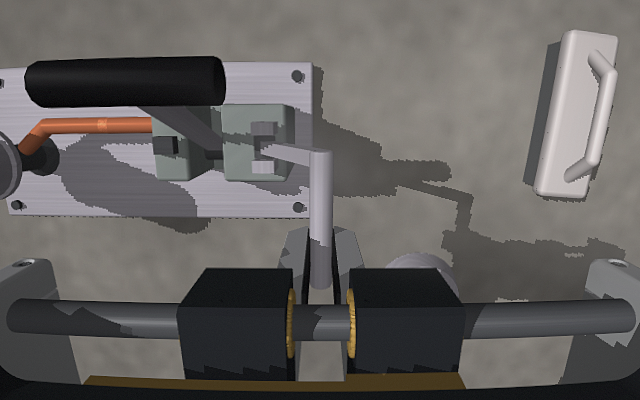

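The catch is over at about 2.1 rad, since the pin is 37 mm beyond and 61 mm above the hinge. I'll release it, back off upwards and towards the robot, and check that it stays.

```bash

python3 -m crank '[{"tx":0,"ty":0,"tz":0,"rx":0,"ry":0,"rz":0,"claw":0.5},{"tx":0,"ty":0,"tz":0,"rx":0,"ry":0,"rz":0,"claw":0.5},{"tx":0,"ty":0,"tz":0,"rx":0,"ry":0,"rz":0,"claw":0.5},{"tx":0,"ty":0,"tz":0,"rx":0,"ry":0,"rz":0,"claw":0.5},{"tx":0,"ty":0,"tz":0,"rx":0,"ry":0,"rz":0,"claw":0.5}]'
python3 -m crank '[{"tx":0,"ty":0,"tz":-1,"rx":0,"ry":0,"rz":0,"claw":0.5},{"tx":0,"ty":0,"tz":-1,"rx":0,"ry":0,"rz":0,"claw":0.5},{"tx":0,"ty":0,"tz":-1,"rx":0,"ry":0,"rz":0,"claw":0.5},{"tx":0,"ty":0,"tz":-1,"rx":0,"ry":0,"rz":0,"claw":0.5}]'
python3 -m crank '[{"tx":-0.3,"ty":0,"tz":-0.6,"rx":0,"ry":0,"rz":-0.9,"claw":0.5},{"tx":-0.3,"ty":0,"tz":-0.6,"rx":0,"ry":0,"rz":-0.9,"claw":0.5},{"tx":-0.3,"ty":0,"tz":-0.6,"rx":0,"ry":0,"rz":-0.9,"claw":0.5},{"tx":-0.3,"ty":0,"tz":-0.6,"rx":0,"ry":0,"rz":-0.9,"claw":0.5}]'
python3 - <<'E'
from plan import *
st();c=cap('wrist','w13.png');s=cap('scene','s6.png');cv2.imwrite('pics/s6c.png',cv2.resize(s['pixels'][150:310,270:400],None,fx=3.7,fy=3.7,interpolation=cv2.INTER_CUBIC))
E
```

```text
time: 20.3
tool_pos: [529.2, -199.5, 162.7]
tcp_rot: [0.763, -0.646, 0.003, 0.0]
wrist_force: [0.1, 0.4, 0.4]
gripper_width: 47.1
time: 20.8
tool_pos: [527.8, -198.6, 240.7]
tcp_rot: [0.763, -0.646, 0.001, 0.001]
wrist_force: [0.3, 0.6, 0.1]
gripper_width: 46.8
time: 21.3
tool_pos: [522.8, -174.3, 286.4]
tcp_rot: [0.888, -0.46, -0.001, 0.001]
wrist_force: [-0.5, 0.1, 0.5]
gripper_width: 47.1
t 21.3 pos [ 522.8 -174.3  286.4] phi -0.956 z [-0.002 -0.001 -1.   ] F [-0.5  0.1  0.5] w 47.1 q [-0.48  0.11  1.49 -0.    1.55  0.48]
```

View pics/s6c.png

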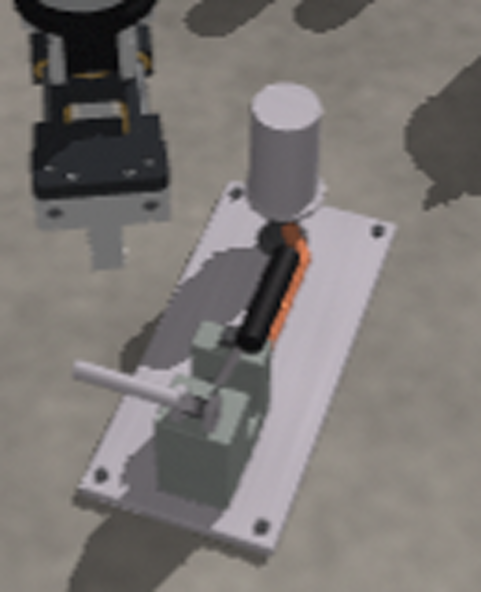

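View pics/w13.png

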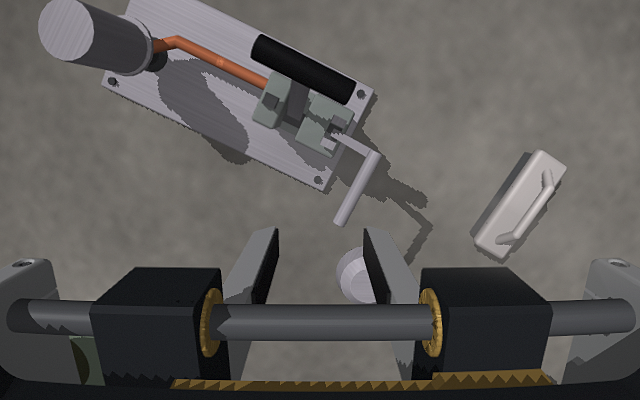

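The catch stays flipped, with the pin tip now at (342,222), the lever at rest and the tumbler seated. Next I'll locate the crossbar from w13, where it runs from (258,42) to (348,95).

```bash
python3 - <<'E'
from plan import *
c=load('w13.png')
ex=np.array([np.cos(.165),np.sin(.165)]);ey=np.array([-ex[1],ex[0]]); o=np.array([514.3,83.6])-(-10*ex+110*ey)
Q=np.array([pt(c,u,v) for u in range(240,365) for v in range(25,110) if c['range_z'][v,u]>0]); Q=Q[(Q[:,2]>190)&(Q[:,2]<215)]
d=Q[:,:2]-o; x=d@ex;y=d@ey; print(len(Q),'z top',np.percentile(Q[:,2],[50,90,97]).round(1)); 
print('x',np.percentile(x,[2,50,98]).round(1),'y',np.percentile(y,[1,50,99]).round(1))
for a,b in [(-130,-110),(-110,-90),(-90,-70),(-70,-50)]:
    m=(y>a)&(y<b)&(Q[:,2]>198); print(a,x[m].mean().round(1),x[m].min().round(1),x[m].max().round(1))
T=o+42*ex-71*ey; print('target',T)
plan([(T[0],T[1],286,.165),(T[0],T[1],215,.165)])
E
```

```text
2993 z top [203.2 204.9 205.5]
x [32.7 41.7 51.6] y [-129.8  -90.7  -51.9]
-130 41.6 32.4 51.6
-110 41.8 32.4 51.9
-90 42.1 32.8 52.0
-70 42.2 32.9 52.2
target [595.32342639 -86.40060111]
tx -0.165 ty -0.597 tz 0.004 rx 0.002 ry 0.001 rz -0.975
tx 0.133 ty -0.605 tz 0.004 rx 0.001 ry 0.000 rz -0.976
tx 0.120 ty -0.141 tz 0.002 rx 0.001 ry 0.001 rz -0.292
  -> [595.3 -86.4 286. ]
tx 0.000 ty 0.000 tz 0.887 rx -0.000 ry -0.000 rz -0.000
  -> [595.3 -86.4 215. ]
```

```bash

python3 -m crank '[{"tx":-0.17,"ty":-0.6,"tz":0,"rx":0,"ry":0,"rz":-0.98,"claw":0},{"tx":-0.17,"ty":-0.6,"tz":0,"rx":0,"ry":0,"rz":-0.98,"claw":0},{"tx":-0.17,"ty":-0.6,"tz":0,"rx":0,"ry":0,"rz":-0.98,"claw":0},{"tx":-0.17,"ty":-0.6,"tz":0,"rx":0,"ry":0,"rz":-0.98,"claw":0}]' >/dev/null
python3 -m crank '[{"tx":0.13,"ty":-0.61,"tz":0,"rx":0,"ry":0,"rz":-0.98,"claw":0},{"tx":0.13,"ty":-0.61,"tz":0,"rx":0,"ry":0,"rz":-0.98,"claw":0},{"tx":0.13,"ty":-0.61,"tz":0,"rx":0,"ry":0,"rz":-0.98,"claw":0},{"tx":0.13,"ty":-0.61,"tz":0,"rx":0,"ry":0,"rz":-0.98,"claw":0}]' >/dev/null
python3 - <<'E'
from plan import *
st();plan([(595.3,-86.4,250,.165)])
E
```

```text
t 22.4 pos [585.4 -96.8 285.4] phi 0.018 z [-0.003 -0.    -1.   ] F [ 0.6 -0.4 -0.4] w 93.7 q [-0.31  0.2   1.39 -0.    1.56 -0.33]
tx 0.128 ty -0.127 tz 0.442 rx 0.000 ry 0.007 rz -0.294
  -> [595.3 -86.4 250. ]
```

```bash

python3 -m crank '[{"tx":0.13,"ty":-0.13,"tz":0.4,"rx":0,"ry":0.01,"rz":-0.29,"claw":0},{"tx":0.13,"ty":-0.13,"tz":0.4,"rx":0,"ry":0.01,"rz":-0.29,"claw":0},{"tx":0.13,"ty":-0.13,"tz":0.4,"rx":0,"ry":0.01,"rz":-0.29,"claw":0},{"tx":0.13,"ty":-0.13,"tz":0.4,"rx":0,"ry":0.01,"rz":-0.29,"claw":0}]' >/dev/null
python3 - <<'E'
from plan import *
st();plan([(595.3,-86.4,178,.165)]); cap('wrist','w14.png')
E
```

```text
t 22.9 pos [596.  -86.8 254.9] phi 0.161 z [ 0.004 -0.001 -1.   ] F [ 0.1  0.1 -0.2] w 94.2 q [-0.29  0.23  1.41  0.    1.5  -0.45]
tx -0.012 ty -0.007 tz 0.961 rx 0.003 ry -0.007 rz -0.008
  -> [595.3 -86.4 178. ]
```

View pics/w14.png

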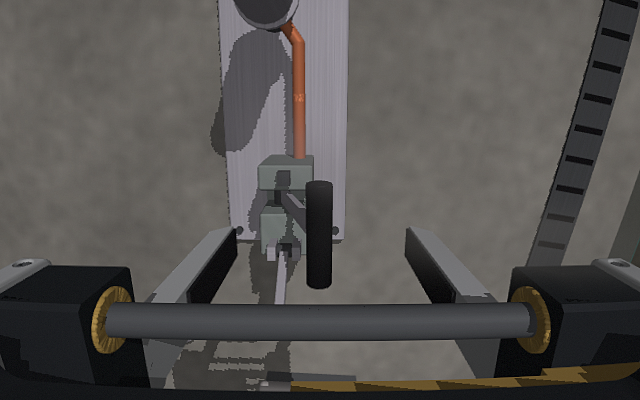

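The crossbar, at columns 306–333 and rows 180–288, is centred between the fingers. I'll go down to TCP z≈178 and close.

```bash

python3 -m crank '[{"tx":-0.01,"ty":0,"tz":0.5,"rx":0,"ry":-0.01,"rz":-0.01,"claw":0},{"tx":-0.01,"ty":0,"tz":0.96,"rx":0,"ry":-0.01,"rz":-0.01,"claw":0},{"tx":-0.01,"ty":0,"tz":0.96,"rx":0,"ry":-0.01,"rz":-0.01,"claw":0},{"tx":-0.01,"ty":0,"tz":0.96,"rx":0,"ry":-0.01,"rz":-0.01,"claw":0}]'
python3 -m crank '[{"tx":0,"ty":0,"tz":0,"rx":0,"ry":0,"rz":0,"claw":0.6},{"tx":0,"ty":0,"tz":0,"rx":0,"ry":0,"rz":0,"claw":0.6},{"tx":0,"ty":0,"tz":0,"rx":0,"ry":0,"rz":0,"claw":0.6},{"tx":0,"ty":0,"tz":0,"rx":0,"ry":0,"rz":0,"claw":0.6},{"tx":0,"ty":0,"tz":0,"rx":0,"ry":0,"rz":0,"claw":0.6},{"tx":0,"ty":0,"tz":0,"rx":0,"ry":0,"rz":0,"claw":0.6}]'
python3 - <<'E'
from plan import *
st(); cap('wrist','w15.png')
E
```

```text
time: 23.45
tool_pos: [596.7, -87.4, 180.0]
tcp_rot: [0.997, 0.083, 0.001, 0.001]
wrist_force: [0.1, 0.4, -0.0]
gripper_width: 94.2
time: 24.2
tool_pos: [596.6, -87.3, 179.8]
tcp_rot: [0.997, 0.083, 0.001, 0.001]
wrist_force: [0.0, -0.2, -0.6]
gripper_width: 38.8
t 24.2 pos [596.6 -87.3 179.8] phi 0.166 z [ 0.001 -0.002 -1.   ] F [ 0.  -0.2 -0.6] w 38.8 q [-0.29  0.28  1.5  -0.    1.36 -0.45]
```

View pics/w15.png

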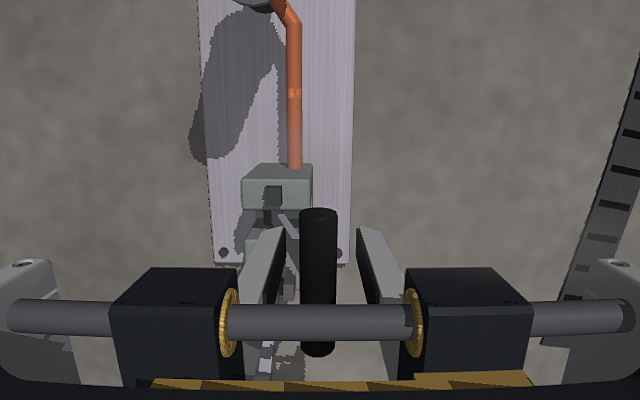

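```bash

python3 -m crank '[{"tx":0,"ty":0,"tz":0,"rx":0,"ry":0,"rz":0,"claw":1},{"tx":0,"ty":0,"tz":0,"rx":0,"ry":0,"rz":0,"claw":1},{"tx":0,"ty":0,"tz":0,"rx":0,"ry":0,"rz":0,"claw":1},{"tx":0,"ty":0,"tz":0,"rx":0,"ry":0,"rz":0,"claw":1},{"tx":0,"ty":0,"tz":0,"rx":0,"ry":0,"rz":0,"claw":1}]'
python3 -m crank '[{"tx":-0.09,"ty":0,"tz":-0.02,"rx":0,"ry":0,"rz":0,"claw":1},{"tx":-0.17,"ty":0,"tz":-0.04,"rx":0,"ry":0,"rz":0,"claw":1},{"tx":-0.26,"ty":0,"tz":-0.06,"rx":0,"ry":0,"rz":0,"claw":1},{"tx":-0.34,"ty":0,"tz":-0.07,"rx":0,"ry":0,"rz":0,"claw":1},{"tx":-0.34,"ty":0,"tz":-0.07,"rx":0,"ry":0,"rz":0,"claw":1}]'
python3 - <<'E'
from plan import *
st(); cap('wrist','w16.png'); s=cap('scene','s7.png');cv2.imwrite('pics/s7c.png',cv2.resize(s['pixels'][130:310,260:400],None,fx=3.3,fy=3.3,interpolation=cv2.INTER_CUBIC))
E
```

```text
time: 24.88
tool_pos: [595.2, -87.5, 179.6]
tcp_rot: [0.997, 0.083, -0.001, 0.001]
wrist_force: [-5.8, -0.9, 2.9]
gripper_width: 18.9
time: 25.5
tool_pos: [571.8, -91.3, 186.4]
tcp_rot: [0.997, 0.083, 0.004, 0.001]
wrist_force: [6.5, 1.4, -2.5]
gripper_width: 19.3
t 25.5 pos [571.8 -91.3 186.4] phi 0.165 z [ 0.008 -0.001 -1.   ] F [ 6.5  1.4 -2.5] w 19.3 q [-0.31  0.23  1.56  0.    1.35 -0.47]
```

View pics/w16.png

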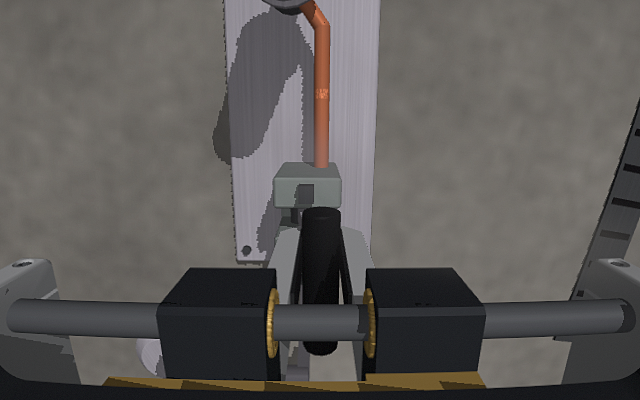

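View pics/s7c.png

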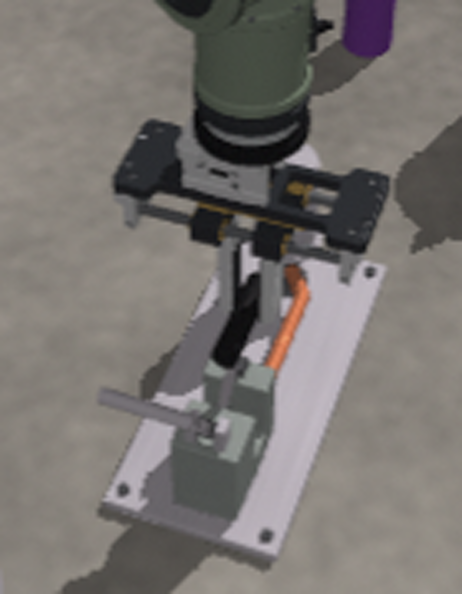

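The lever is moving, now at about 0.17 rad and 6.5 N, and the catch has stayed over. I'll continue to the stop.

```bash

python3 -m crank '[{"tx":-0.13,"ty":0,"tz":-0.01,"rx":0,"ry":-0.01,"rz":0,"claw":1},{"tx":-0.22,"ty":0,"tz":-0.01,"rx":0,"ry":-0.01,"rz":0,"claw":1},{"tx":-0.3,"ty":0,"tz":-0.01,"rx":0,"ry":-0.01,"rz":0,"claw":1},{"tx":-0.39,"ty":0,"tz":0,"rx":0,"ry":-0.01,"rz":0,"claw":1},{"tx":-0.48,"ty":0,"tz":0,"rx":0,"ry":-0.01,"rz":0,"claw":1},{"tx":-0.57,"ty":0,"tz":0.02,"rx":0,"ry":-0.01,"rz":0,"claw":1},{"tx":-0.65,"ty":0,"tz":0.04,"rx":0,"ry":-0.01,"rz":0,"claw":1},{"tx":-0.74,"ty":0,"tz":0.06,"rx":0,"ry":-0.01,"rz":0,"claw":1},{"tx":-0.78,"ty":0,"tz":0.08,"rx":0,"ry":-0.01,"rz":0,"claw":1},{"tx":-0.78,"ty":0,"tz":0.08,"rx":0,"ry":-0.01,"rz":0,"claw":1}]'
python3 - <<'E'
from plan import *
st(); s=cap('scene','s8.png');cv2.imwrite('pics/s8c.png',cv2.resize(s['pixels'][130:310,260:400],None,fx=3.3,fy=3.3,interpolation=cv2.INTER_CUBIC))
E
```

```text
time: 26.85
tool_pos: [517.4, -100.3, 185.2]
tcp_rot: [0.997, 0.083, 0.011, 0.001]
wrist_force: [5.7, 6.3, 10.9]
gripper_width: 19.0
t 26.85 pos [ 517.4 -100.3  185.2] phi 0.165 z [ 0.021 -0.001 -1.   ] F [ 5.7  6.3 10.9] w 19.0 q [-0.36  0.11  1.7   0.01  1.31 -0.53]
```

View pics/s8c.png

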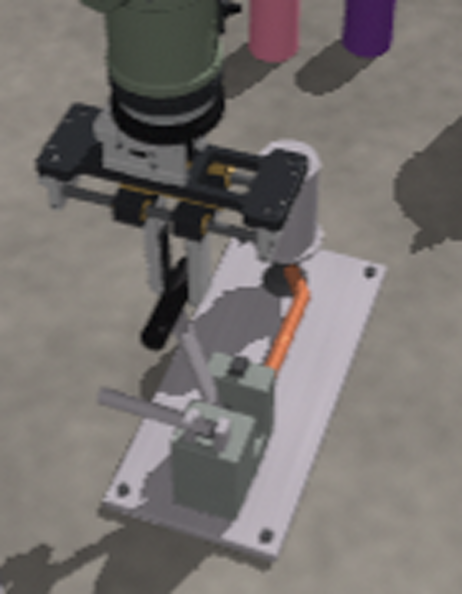

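The lever is at about 0.57 rad, close to its stop. I'll go on to the stop.

```bash

python3 -m crank '[{"tx":-0.06,"ty":0,"tz":0.02,"rx":0,"ry":0,"rz":0,"claw":1},{"tx":-0.12,"ty":0,"tz":0.03,"rx":0,"ry":0,"rz":0,"claw":1},{"tx":-0.15,"ty":0,"tz":0.04,"rx":0,"ry":0,"rz":0,"claw":1},{"tx":-0.15,"ty":0,"tz":0.04,"rx":0,"ry":0,"rz":0,"claw":1},{"tx":-0.15,"ty":0,"tz":0.04,"rx":0,"ry":0,"rz":0,"claw":1}]'
python3 -c "from plan import *; st()"
```

```text
time: 27.52
tool_pos: [511.4, -101.3, 183.8]
tcp_rot: [0.996, 0.082, 0.018, 0.001]
wrist_force: [10.8, 4.4, -2.7]
gripper_width: 19.1
t 27.52 pos [ 511.4 -101.3  183.8] phi 0.165 z [ 0.036  0.001 -0.999] F [10.8  4.4 -2.7] w 19.1 q [-0.37  0.09  1.73  0.01  1.3  -0.54]
```

```bash

python3 -m crank '[{"tx":-0.1,"ty":0,"tz":0.01,"rx":0,"ry":0,"rz":0,"claw":1},{"tx":-0.15,"ty":0,"tz":0.01,"rx":0,"ry":0,"rz":0,"claw":1},{"tx":-0.15,"ty":0,"tz":0.01,"rx":0,"ry":0,"rz":0,"claw":1},{"tx":-0.15,"ty":0,"tz":0.01,"rx":0,"ry":0,"rz":0,"claw":1},{"tx":-0.15,"ty":0,"tz":0.01,"rx":0,"ry":0,"rz":0,"claw":1}]'
python3 - <<'E'
from plan import *
st(); t=cap('top','t3.png');s=cap('scene','s9.png');w=cap('wrist','w17.png');cv2.imwrite('pics/s9c.png',cv2.resize(s['pixels'][130:310,260:400],None,fx=3.3,fy=3.3,interpolation=cv2.INTER_CUBIC))
E
```

```text
time: 28.15
tool_pos: [506.7, -102.0, 182.6]
tcp_rot: [0.996, 0.082, 0.027, 0.001]
wrist_force: [19.2, 2.9, -15.6]
gripper_width: 19.3
t 28.15 pos [ 506.7 -102.   182.6] phi 0.164 z [ 0.053  0.003 -0.999] F [ 19.2   2.9 -15.6] w 19.3 q [-0.38  0.07  1.75  0.02  1.28 -0.55]
```

View pics/s9c.png

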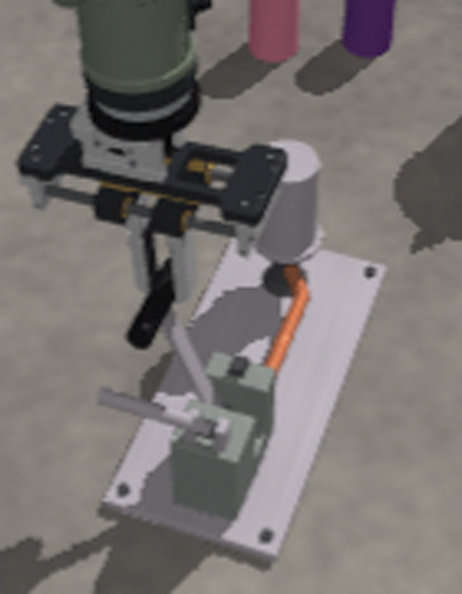

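View pics/w17.png

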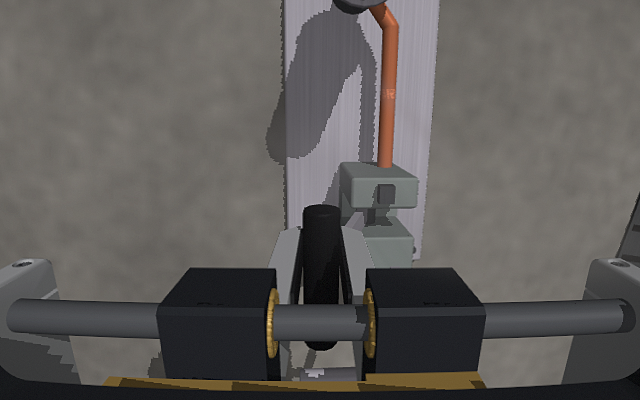

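The lever is at its stop: the bar has moved about 90 mm and the force rose from 11 to 19 N. I'll do a last check of the tumbler, the catch pin, the bystanders and how steady the hold is.

```bash

python3 - <<'E'
from plan import *
st()
s=load('s9.png'); s4=load('s4.png'); s0=load('scene0.png'); t=load('t3.png'); t0=load('top0.png'); w=load('w17.png')
Q=np.array([pt(s,u,v) for u in range(330,370) for v in range(165,192) if s['range_z'][v,u]>0]); m=(abs(Q[:,2]-166)<4)&(np.linalg.norm(Q[:,:2]-[515,83],axis=1)<32)
print('tumbler',m.sum(),Q[m].mean(0).round(1),((Q[m].max(0)+Q[m].min(0))/2).round(1))
def cmp(n,a,b,x0,x1,y0,y1): print(n,np.abs(a['pixels'][y0:y1,x0:x1].astype(int)-b['pixels'][y0:y1,x0:x1]).mean().round(2))
cmp('brush s',s,s0,255,325,355,400); cmp('tiffin s',s,s0,410,460,100,175); cmp('bowl t',t,t0,408,438,208,240);cmp('brush t',t,t0,435,465,135,190)
c=cap('scene','s10.png'); cv2.imwrite('pics/s10.png',c['pixels']); st()
E
```

```text
t 28.3 pos [ 506.7 -102.   182.6] phi 0.165 z [ 0.053  0.003 -0.999] F [ 19.3   1.4 -15.1] w 19.4 q [-0.38  0.07  1.75  0.02  1.28 -0.55]
tumbler 125 [522.   86.1 165.2] [516.8  82.  165.4]
brush s 4.79
tiffin s 4.03
bowl t 29.45
brush t 2.73
t 28.35 pos [ 506.7 -102.   182.6] phi 0.165 z [ 0.053  0.003 -0.999] F [ 18.7   2.2 -15.1] w 19.4 q [-0.38  0.07  1.75  0.02  1.28 -0.55]
```

View pics/s10.png

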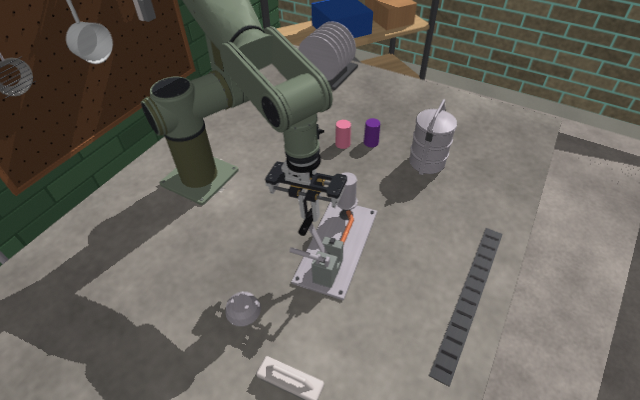

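The bowl is still at (242,309), and its difference score comes only from the arm's shadow. The tiffin and brush are unchanged. The tumbler is upright at z≈166, though partly hidden by the gripper in this view. The hold is steady, so I'm handing the job in.

```bash
python3 -c "
from plan import *
print(manip.finish_job()); st()"
```

```text
the job is handed in; nothing more can be done
None
the job is handed in; nothing more can be done
```

I did all three steps in order and handed the job in at about 28.4 s, still holding the lever at its stop. No verdict was reported.

**What I did:** I set the steel tumbler mouth down on the rest and let go, then flipped the catch. Only after that did I pull the lever to its stop.

**Last checks:**
- **Tumbler:** it stood upright with its top at z≈166 mm, which is the seated height, and its axis was about 1–2 mm from the rest's centre just after release. In the last picture the gripper hid part of it. The visible part still sat at the right height, but its centre could not be measured exactly there.
- **Catch:** it was at about 2.1 rad by the pin's position just before I let it go. In the last picture it was still over.
- **Lever:** the bar had travelled about 90 mm, which puts it at about 0.65 rad. The pull rose from 11 to 19 N at the stop and stayed steady, with the bar still gripped (opening about 19 mm). The tool had tilted about 0.05 rad under this load.
- **Bystanders:** the tiffin and brush compared unchanged with the first pictures. The bowl's numeric check disagreed, with a large image difference. By eye it stood at the same place, so I put the difference down to the arm's shadow over it.

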